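# Tare the bench balance and weigh in a brass bar from the stock tray

## Task

First zero the empty balance: turn its black tare knob until the white pointer is on the red zero mark, and let go. Then pick the thick brass bar out of the stock tray, put it down on the steel bench block and let go, take it up again the other way, by its two ends, so that it can go down between the cradle's cheeks, and lay it gently (do not drop it) flat and centred in the balance's cradle, then let go, with the tare still on zero. Leave the other pieces of stock lying in the tray and do not push the dish, jar, hammer or tweezers about.

Things in the scene. Friction and masses are not known exactly. Their poses are not given: they have to be found in the camera images.
- brass_bar: target: the one thick yellow brass bar, 56 long (x) x 18 wide (y) x 16 mm high (z), 110-165 g; origin at the centre of its underside. It lies across a lane of the tray, ends about 3 mm from the lane's walls, so there it can only be taken across its 18 mm width. At least 23 mm is free beside it to the next piece: open the gripper only part way. Which of the six places it has varies.
- tray: fixed white stock tray, 186 (x) x 139 (y) x 24 mm high, floor and walls 5 mm thick; a 5 mm wall along x parts it into two lanes 62 mm wide. Six pieces lie across the lanes, three in each, at about -50, 0 and 50 mm along x, 33.5 mm either side of the middle in y. Origin at the centre of its underside. Tray and balance stand left and right of the robot's middle line; which is which varies.
- steel_bar: grey steel bar in the tray, same size as the brass bar; leave it. Origin at the centre of its underside.
- copper_bar: reddish copper bar in the tray, same size as the brass bar; leave it. Origin at the centre of its underside.
- brass_strip: thin brass strip in the tray, 56 x 10 x only 6 mm; leave it. Origin at the centre of its underside.
- dark_block: dark steel block in the tray, 34 x 20 x 14 mm; leave it. Origin at the centre of its underside.
- brass_ring: small brass ring in the tray, 24 mm across, 8 mm high; leave it. Origin at the centre of its underside.
- bench_block: fixed flat steel bench block on the table near the middle line, 100 x 100 x 18 mm high, nothing on it. Origin at the centre of its underside, z up.
- balance: fixed white bench balance, housing 200 (x) x 160 (y) x 45 mm high; origin at the centre of its underside. Black tare knob on its top towards the robot (-55 mm along its x), cradle on its top at the far side (+50 mm along its x).
- tare_knob (a joint): angle of the tare knob in rad, 0 when its white pointer line is on the red zero mark; positive is anticlockwise seen from above, so a positive reading is zeroed by turning clockwise. It starts between 0.5 and 1.35, turns through -1.7 to 1.7 with no stop or click at zero (light friction, 0.03 N m), and stays where it is left.
- tare_grip (a point): point on the tare knob's vertical axis, 67 mm above the table, inside its upright grip bar: 42 mm long, 12 mm thick, from 54 to 78 mm above the table, on a disc 44 mm across. It turns with the knob: x runs along the bar, the pointer is at the -x end (at zero: towards the balance's -x edge, where the red mark is). Grip across the 12 mm, along y.
- cradle_in (a point): centre of the cradle's floor, 76 mm above the table when empty, z up. Aluminium channel: floor 40 mm along y, open at both y ends, between upright cheeks 30 mm apart inside (x), 5 thick, 28 high. The bar lies along y, 8 mm out at each end; fingers on its two ends stay outside the cheeks, fingers across its width do not fit between. Sprung: sinks 3 to 6 mm under the bar (300 N/m, travel 9).
- dish: bystander: loose white ceramic dish, 68 mm across, 28 mm high, between robot and block. Origin under its centre.
- jar: bystander: loose amber glass jar, 48 mm across, 60 mm high, beyond the block. Origin under its centre.
- hammer: bystander: loose hammer, 220 mm long, lying on the robot's side of the work, on the left. Origin on its underside, length along x.
- tweezers: bystander: loose steel tweezers, 130 mm long, 8 mm high, lying on the robot's side of the work, on the right. Origin under the centre, length along x.
Mind the look-alikes: they are no part of the job. What is meant by the brass_bar is not green, and is the smaller of those in its own colour.

How it is judged:
By the outcome, as a careful person would: the job done as asked, in the order asked, and still so for the second after the job is handed in, with the robot touching nothing.
It also fails if it takes over 72 s, if anything falls off the work surface, if the arm or the gripper's body presses on something with over 40 N, if the wrist force passes 120 N, or if a joint passes its speed limit or range.

## Robot

A 6-joint arm with a two-finger parallel gripper is mounted at the origin on the work surface. World frame = base frame: x ahead of the robot, y to its left, z up, the work surface at z = 0. Lengths are in m, angles in rad, forces in N, time in s.
With the tool pointing down it reaches from about 0.275 to 0.725 m from the base axis. Payload 15.9 kg.
Tool frame: the origin (TCP) lies midway between the tips of the shut fingers; the grasp point (between the pads) lies 19 mm behind it; z points along the fingers, y is the direction in which the jaws open and shut (so a half turn about z gives the same grasp; the last joint's range is limited). The gripper opens to 85 mm and grips with 20 to 120 N. Pads are 22 mm wide; open, the fingers measure 114 mm over their backs; the gripper's body (76 mm by 85 mm) begins 54 mm behind the grasp point. The pads swing forward as they close: fully open they stand 13 mm farther back than shut.
Start: joints at [-1.161, 0.213, -0.034, 1.323, 0, 1.571], TCP at [0.199, -0.459, 0.231] pointing down, gripper open.
Joint ranges: [-2.98, 2.98], [-0.74, 1.72], [-1.14, 1.35], [-2.1, 2.04], [-1.57, 1.44], [-3.14, 3.14]. Speed limits (rad/s): [1.89, 1.89, 2.39, 2.57, 3.14, 3.14].

## Interface

Orientations are given as a unit quaternion [x, y, z, w].
In Python, from plant import arm gives the robot as it stands. The module is installed in compiled form; this text tells all that it offers.
- The arm moves only by the shell command python3 -m jog 'ROWS'. ROWS is JSON, one flat list of numbers, 5 for each row, row after row: the shift along the world's x, y, z in m, then the turn about the world's z in degrees, then the opening, from -1 (shut) to 1 (fully open), so that 0 is half open. In form: [x, y, z, twist, fingers, x, y, z, twist, fingers, ...]. A call has 1 to 10 rows; each row shifts and turns the pose as measured when the row begins; what a row does not reach is not made up. A row lasts 1/10 s, in which the tool goes at most 50 mm and 8.59 degrees, less where a joint would pass 70% of its speed; a pose out of reach is approached as far as the arm can. A call is refused whole if a number of a shift passes 0.05 or a number of a turn 8.59, either way. A call with a gripper value outside its range is refused whole. The fingers move at their own pace and stop on an object; the grip force is fixed at half the most. Time passes only in rows, so rows that do not move let the fingers close. It gives the time, the measured TCP pose, the force and the opening at its end, in the units of the state.
- arm.state(): the state, without advancing time (a new reading comes with each control period).
- arm.camera(name): name is "scene" or "top"; returns a dict with "img" (480x640x3 uint8, blue, green, red), "fx", "fy", "cx", "cy" (pixels), "D" ([k1, k2, p1, p2, k3] as OpenCV has them; the pictures are not rectified), "rvec" (rotation vector, rad) and "tvec" (3), from world to camera coordinates, as OpenCV has them. Camera axes: x right, y down, z forward; pixel columns grow to the right and rows downward; lengths in m; the calibration is good to about 2 mm. A picture is of the moment at which its call begins. There is no depth.
- arm.finish_job(): hands the job in, once; it reports no verdict.
The state is a dict: "time_s": time; "joints": joint angles; "joint_velocities": joint speeds; "joint_efforts": joint torques, N m; "position": TCP position; "tcp_rot": TCP orientation; "force": force on the tool from outside, world axes, zero at the start; "wrist_torque": the same for the moment, N m; "grip_width": finger opening in m.
Only numpy, scipy, OpenCV 4.12 (cv2) and the standard library are available. Lean on these libraries where they do the work, as an engineer would, in place of code of your own. Each camera call takes 0.05 s, during which the arm holds its last target.

## Working session

There is one attempt and no reset: what is moved stays moved. The work goes in short steps, Python scripts to look and compute and a shell command to move; the robot and the scene stay as the last step left them, time stands still between calls to the robot, and variables do not carry over. Pictures are saved under pics/ and viewed, and the job is handed in when it is done.

```bash
mkdir -p pics; cat > h.py <<'E'
from plant import arm
import cv2, numpy as np
def cam(n,save=None):
    c=arm.camera(n)
    if save: cv2.imwrite('pics/'+save,c['img'])
    return c
def K(c): return np.array([[c['fx'],0,c['cx']],[0,c['fy'],c['cy']],[0,0,1]],float)
def p2w(c,pts,z):
    R=cv2.Rodrigues(np.array(c['rvec'],float))[0]; t=np.array(c['tvec'],float).reshape(3)
    u=cv2.undistortPoints(np.array(pts,float).reshape(-1,1,2),K(c),np.array(c['D'],float)).reshape(-1,2)
    o=-R.T@t; out=[]
    for a in u:
        d=R.T@np.array([a[0],a[1],1]); out.append(o+d*(z-o[2])/d[2])
    return np.round(np.array(out),4)
def w2p(c,P):
    return cv2.projectPoints(np.array(P,float).reshape(-1,1,3),np.array(c['rvec'],float),np.array(c['tvec'],float),K(c),np.array(c['D'],float))[0].reshape(-1,2).round(1)
def crop(c,x0,y0,x1,y1,name,s=4):
    im=c['img'][y0:y1,x0:x1]; cv2.imwrite('pics/'+name,cv2.resize(im,None,fx=s,fy=s,interpolation=cv2.INTER_CUBIC))
E
python3 - <<'E'
from h import *
for n in('top','scene'):
    c=cam(n,n+'0.png'); R=cv2.Rodrigues(np.array(c['rvec'],float))[0]
    print(n,c['fx'],c['D'],-R.T@np.array(c['tvec']).reshape(3))
print(arm.state())
E
```

```text
top 485.8325756237198 [-0.01022193  0.          0.          0.          0.        ] [0.45412494 0.0404908  0.94757803]
scene 469.7646694599342 [-0.07884262  0.          0.          0.          0.        ] [1.16699268 0.00853848 0.89330244]
{'time_s': 0.1, 'joints': array([-1.16099338e+00,  2.13301362e-01, -3.49645940e-02,  1.32349536e+00,
       -2.36582987e-05,  1.57076068e+00]), 'joint_velocities': array([-0.00171171, -0.00265699,  0.00275068, -0.00061372, -0.00047907,
       -0.00025718]), 'joint_efforts': array([-9.10400086e-04, -6.87247109e+01,  4.87809312e+01,  1.21722269e-02,
       -1.55664547e-04,  2.50693955e-05]), 'position': array([ 0.19909086, -0.45833424,  0.23088104]), 'tcp_rot': array([ 9.79077295e-01,  2.03488126e-01, -1.09746513e-04, -4.69994864e-04]), 'force': array([ 0.97090734,  0.5060605 , -0.83300347]), 'wrist_torque': array([-0.02146477, -0.01582125, -0.02972806]), 'grip_width': 0.08542110162613238}
```

View pics/top0.png

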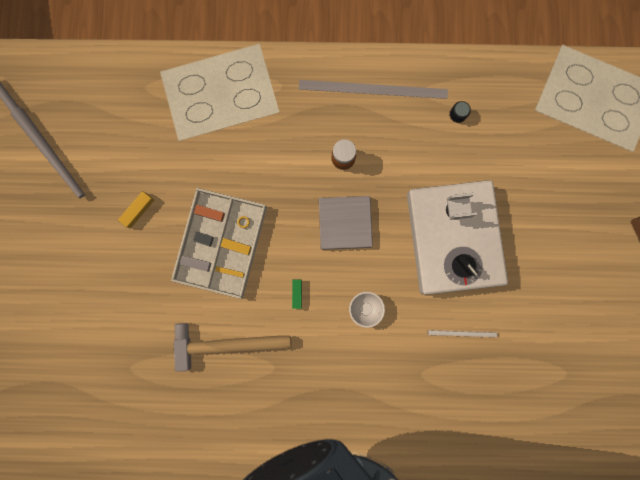

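View pics/scene0.png

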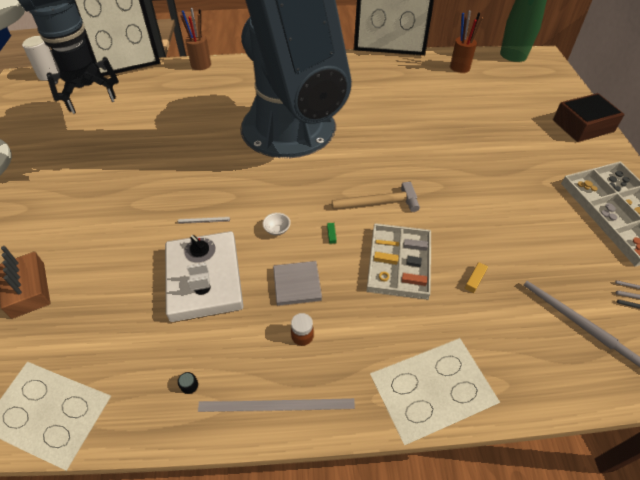

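The yellow candidates in the top view are the bar in the tray at (235,246), the thin strip in the tray at (231,272), and a larger yellow block outside the tray at (136,210). There is also a green block at (297,293). The bar at (235,246) fits the description: it is thick, in the tray and the smaller of the two yellow bars. I'll enlarge to confirm.

```bash
python3 - <<'E'
from h import *
c=cam('top'); crop(c,110,180,275,305,'tray1.png',4.8); crop(c,400,175,515,300,'bal1.png',4.8)
c=cam('scene'); crop(c,355,215,495,305,'trays1.png',5)
E
```

```text
(no output)
```

View pics/tray1.png

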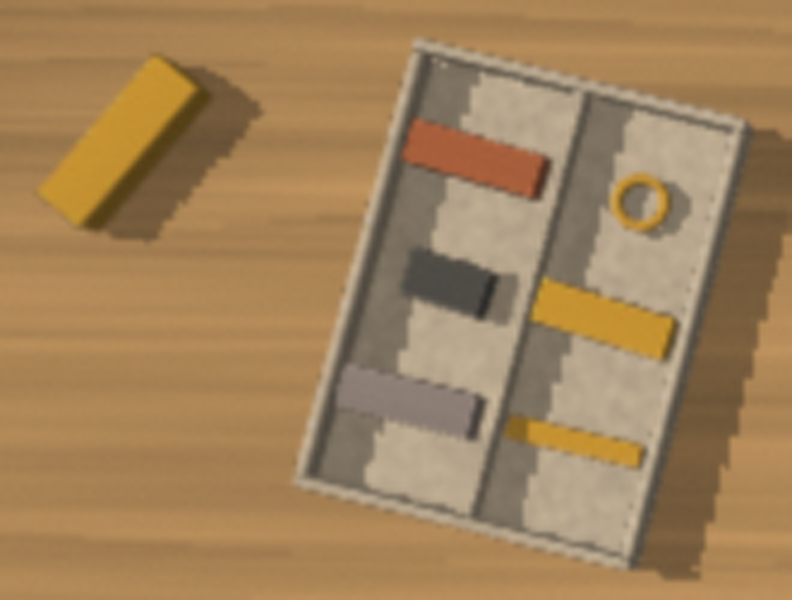

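View pics/bal1.png

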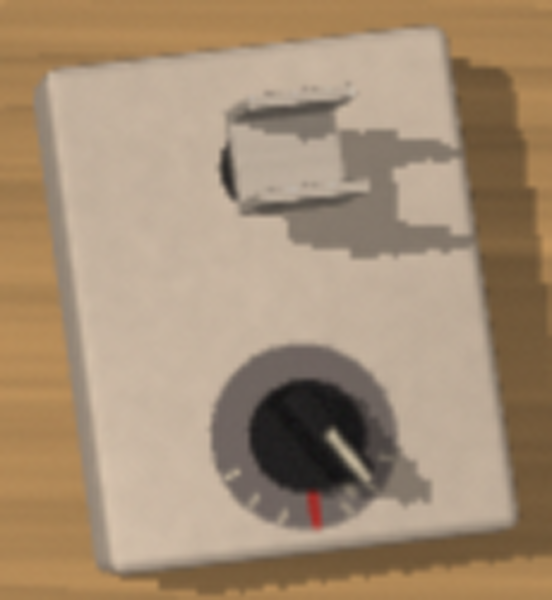

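View pics/trays1.png

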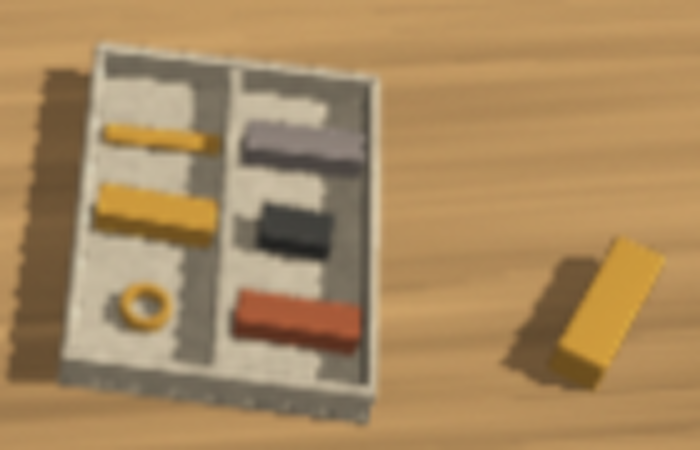

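```bash
python3 - <<'E'
from h import *
c=cam('top')
def T(pts,z): 
    # resized pixel -> source
    P=np.array(pts,float); P=(P+.5)/4.8-.5
    return P
tr=p2w(c,T([(415,40),(748,122),(632,568),(295,485)],0)+[110,180],.024); print('tray',tr,tr.mean(0))
print(np.linalg.norm(tr-np.roll(tr,-1,0),axis=1))
m=(tr[0]+tr[1])/2-(tr[2]+tr[3])/2; print('yaw',np.degrees(np.arctan2(m[1],m[0])))
n=(tr[0]+tr[3])/2-(tr[1]+tr[2])/2; print('yaw2',np.degrees(np.arctan2(-n[0],n[1])))
# bar top face z=.021: corners
b=p2w(c,T([(541,278),(675,314),(665,358),(531,318)],0)+[110,180],.021); print('bar',b,b.mean(0)); print(np.linalg.norm(b-np.roll(b,-1,0),axis=1))
n=b[0]-b[1]; print('bar yaw',np.degrees(np.arctan2(n[1],n[0]))); 
ba=p2w(c,T([(45,72),(440,28),(515,525),(112,572)],0)+[400,175],.045); print('bal',ba,ba.mean(0)); print(np.linalg.norm(ba-np.roll(ba,-1,0),axis=1))
m=(ba[0]+ba[1])/2-(ba[2]+ba[3])/2; y=np.arctan2(m[1],m[0]);print('yaw',np.degrees(y))
n=(ba[0]+ba[3])/2-(ba[1]+ba[2])/2; print('yaw2',np.degrees(np.arctan2(-n[0],n[1])))
x=np.array([np.cos(y),np.sin(y)]); print('knob',ba.mean(0)[:2]-.055*x,'cradle',ba.mean(0)[:2]+.05*x)
# disc
print('disc', p2w(c,T([(305,437)],0)+[400,175],.05))
print('pointer ends z78',p2w(c,T([(330,432),(370,482)],0)+[400,175],.078))
print('mark',p2w(c,T([(315,492),(318,525)],0)+[400,175],.049))
print('cheek tops z104', p2w(c,T([(232,107),(352,90),(242,208),(366,186)],0)+[400,175],.104))
crop(c,300,180,400,265,'blk.png',6)
E
```

```text
tray [[0.6368 0.2937 0.024 ]
 [0.6057 0.1582 0.024 ]
 [0.4272 0.1988 0.024 ]
 [0.4571 0.3339 0.024 ]] [0.5317  0.24615 0.024  ]
[0.13902324 0.18305903 0.13836914 0.1841416 ]
yaw -12.711590340320543
yaw2 -12.703557726532544
bar [[0.5416 0.2397 0.021 ]
 [0.5282 0.1855 0.021 ]
 [0.5105 0.1889 0.021 ]
 [0.5255 0.2431 0.021 ]] [0.52645 0.2143  0.021  ]
[0.05583189 0.0180236  0.05623735 0.01645509]
bar yaw 76.11309358620345
bal [[ 0.6363 -0.1138  0.045 ]
 [ 0.6566 -0.2685  0.045 ]
 [ 0.4629 -0.2948  0.045 ]
 [ 0.442  -0.1401  0.045 ]] [ 0.54945 -0.2043   0.045  ]
[0.15602622 0.19547731 0.15610541 0.19607187]
yaw 7.720351182423094
yaw2 7.584939209898077
knob [ 0.49494854 -0.2116886 ] cradle [ 0.59899678 -0.19758309]
disc [[ 0.495 -0.213  0.05 ]]
pointer ends z78 [[ 0.4958 -0.2144  0.078 ]
 [ 0.4775 -0.2291  0.078 ]]
mark [[ 0.474  -0.217   0.049 ]
 [ 0.4615 -0.2181  0.049 ]]
cheek tops z104 [[ 0.6126 -0.172   0.104 ]
 [ 0.6197 -0.2158  0.104 ]
 [ 0.5755 -0.1755  0.104 ]
 [ 0.5844 -0.2206  0.104 ]]
```

View pics/blk.png

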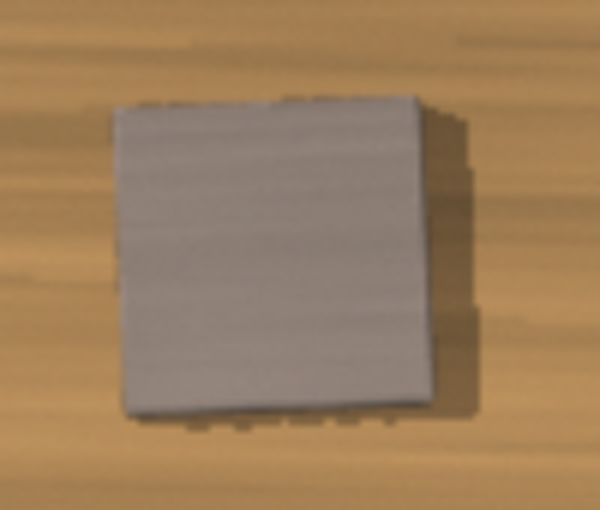

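The enlarged crops confirm the target: the thick bar with its top centre at about (235,246) in the top view. The yellow block at (136,210) is bigger and outside the tray. Measured sizes match the given ones within a few mm (bar 56 x 17, tray 139 x 184, housing 156 x 196 with rounded edges). Next I'll check the knob angle and the block.

```bash
python3 - <<'E'
from h import *
c=cam('top'); crop(c,440,240,490,290,'kn.png',12)
P=(np.array([(113,107),(417,97),(432,402),(125,414)],float)+.5)/6-.5+[300,180]
b=p2w(c,P,.018);print(b.mean(0),np.degrees(np.arctan2(*( (b[0]+b[1])/2-(b[2]+b[3])/2)[[1,0]])))
c=cam('scene'); crop(c,160,220,250,325,'kns.png',6)
E
```

```text
[0.5764 0.0047 0.018 ] 3.3528898963900935
```

View pics/kn.png

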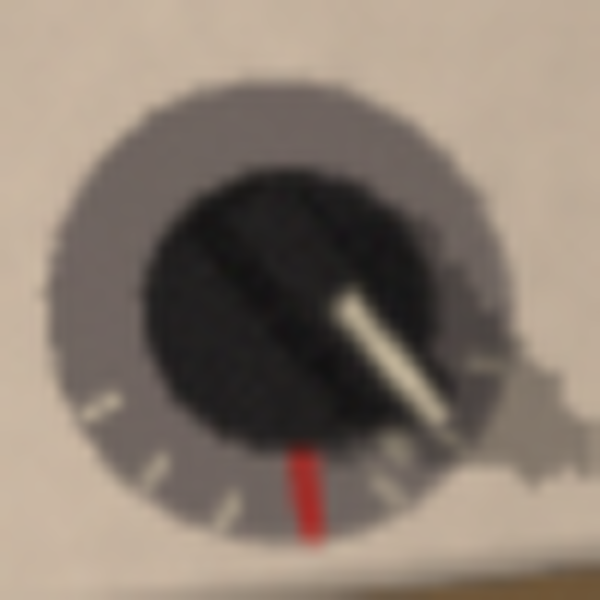

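View pics/kns.png

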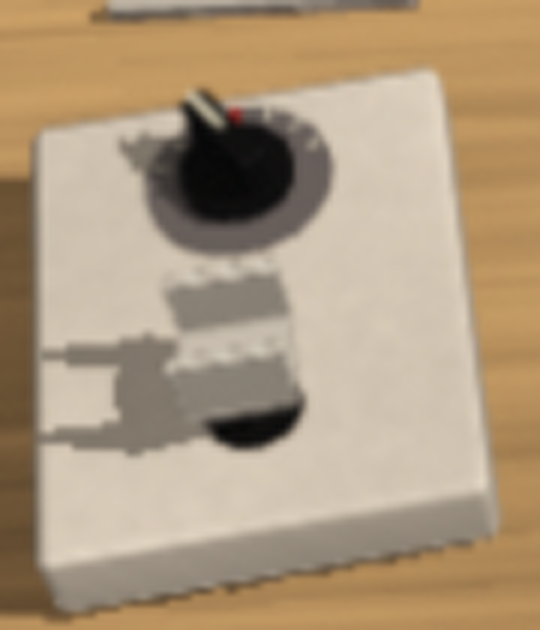

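```bash
python3 -m jog '[0.05,0.04,0,8,-0.05, 0.05,0.04,0,8,-0.05, 0.05,0.04,0,0,-0.05, 0.05,0.04,0,0,-0.05]'
```

```text
time_s: 0.75
position: [0.3564, -0.3321, 0.231]
tcp_rot: [0.941, 0.338, -0.0, 0.0]
force: [0.7, -1.5, -0.6]
grip_width: 0.0404
```

Red mark at kn.png (305,495); the pointer runs from (345,297) to (443,418). That puts the bar at about 39° against the balance's 7.6°, so the knob reads about 0.55 rad. The gripper already lies along it.

```bash
python3 -m jog '[0.04,0.035,0,0,-0.2, 0.04,0.035,0,0,-0.2, 0.04,0.035,0,0,-0.2, 0.02,0.015,0,0,-0.2, 0,0,0,0,-0.2]'
```

```text
time_s: 1.25
position: [0.4931, -0.2123, 0.2307]
tcp_rot: [0.94, 0.341, 0.0, 0.0]
force: [0.4, -0.6, -0.1]
grip_width: 0.0339
```

```bash
python3 -m jog '[0.002,0,-0.04,0,-0.2, 0,0,-0.04,0,-0.2, 0,0,-0.04,0,-0.2, 0,0,-0.02,0,-0.2, 0,0,-0.01,0,-0.2,0,0,0,0,-0.2]'; python3 - <<'E'
from h import *
c=cam('scene','s2.png'); crop(c,130,130,280,330,'s2c.png',3)
c=cam('top'); crop(c,420,200,520,300,'t2c.png',6)
E
```

```text
time_s: 1.85
position: [0.4938, -0.2133, 0.0767]
tcp_rot: [0.94, 0.341, 0.001, 0.002]
force: [0.9, 0.1, 0.6]
grip_width: 0.0342
```

View pics/s2c.png

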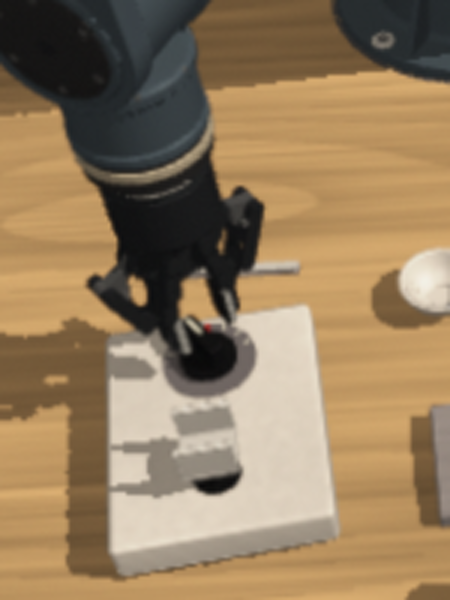

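View pics/t2c.png

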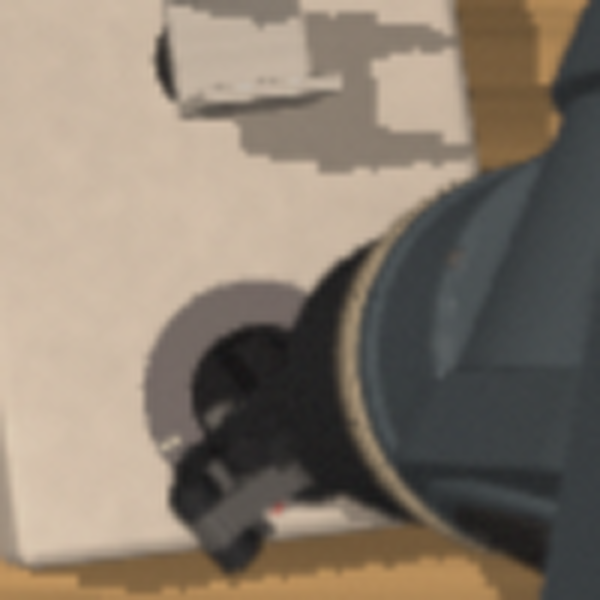

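The scene view shows the fingers either side of the grip bar, around (195,340) in the crop, with the red mark between them. I'll lower and close.

```bash
python3 -m jog '[0.001,0.001,-0.01,0,-0.2, 0,0,-0.008,0,-0.2, 0,0,0,0,-0.5, 0,0,0,0,-1, 0,0,0,0,-1, 0,0,0,0,-1,0,0,0,0,-1]'
```

```text
time_s: 2.65
position: [0.4981, -0.2136, 0.0623]
tcp_rot: [0.94, 0.341, 0.004, 0.004]
force: [0.1, -0.5, -3.6]
grip_width: 0.0103
```

```bash
python3 -m jog '[0,0,0,0,-1, 0,0,0,0,-1]'; python3 - <<'E'
from h import *
c=cam('scene'); crop(c,160,190,250,290,'s3c.png',6)
s=arm.state();print(s['force'],s['wrist_torque'],s['grip_width'],s['position'])
E
```

```text
time_s: 2.85
position: [0.4981, -0.2136, 0.0623]
tcp_rot: [0.94, 0.341, 0.004, 0.004]
force: [0.6, -1.0, -3.2]
grip_width: 0.0108
[ 0.11332335 -0.02911607 -2.60566972] [ 0.02655064  0.09544372 -0.01345924] 0.010499499105756805 [ 0.49810681 -0.21366628  0.06233916]
```

View pics/s3c.png

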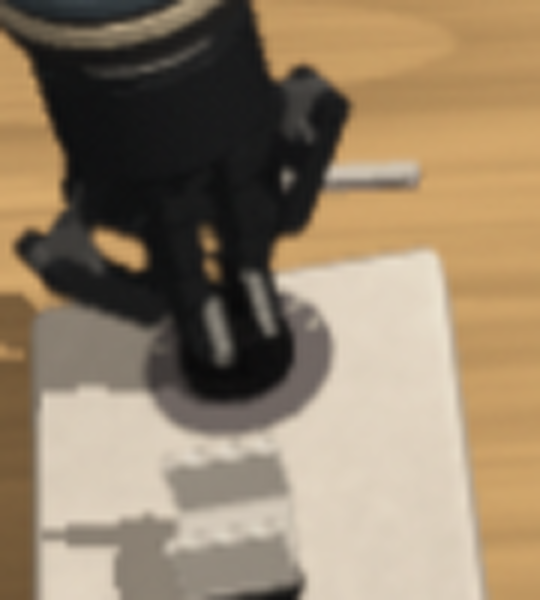

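The fingers are on the bar. I'll turn clockwise by about 32°.

```bash
python3 -m jog '[0,0,0,-5,-1, 0,0,0,-5,-1, 0,0,0,-5,-1, 0,0,0,0,-1]'
```

```text
time_s: 3.3
position: [0.4985, -0.2143, 0.0623]
tcp_rot: [0.977, 0.211, 0.003, 0.005]
force: [-0.1, 0.1, -2.2]
grip_width: 0.0105
```

```bash
python3 -m jog '[0,0,0,-5,-1, 0,0,0,-5,-1, 0,0,0,-5,-1, 0,0,0,0,-1, 0,0,0,0,-1]'; python3 - <<'E'
from h import *
s=arm.state();q=s['tcp_rot'];print(2*np.degrees(np.arctan2(q[1],q[0])),s['force'],s['position'])
c=cam('scene'); crop(c,160,190,250,290,'s4c.png',6)
E
```

```text
time_s: 3.8
position: [0.4987, -0.215, 0.0623]
tcp_rot: [0.996, 0.085, 0.002, 0.006]
force: [0.0, -0.2, -3.5]
grip_width: 0.0106
9.704413910578502 [ 0.04510655 -0.23623547 -3.45534912] [ 0.49871691 -0.21503296  0.06233181]
```

View pics/s4c.png

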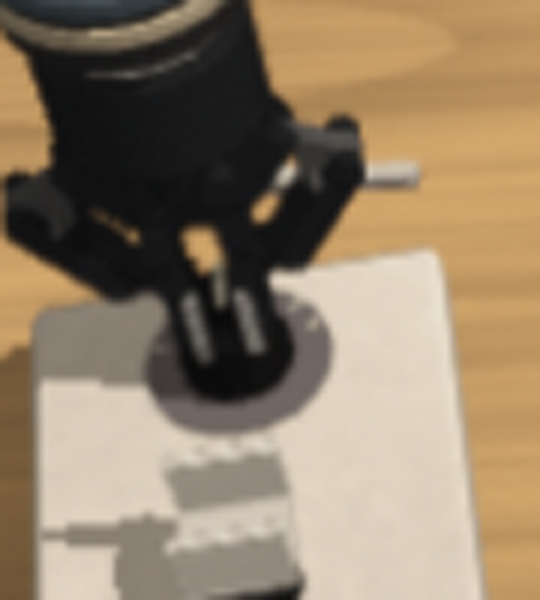

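Two degrees to go.

```bash
python3 -m jog '[0,0,0,-2.0,-1, 0,0,0,0,-1, 0,0,0,0,-1]'; python3 - <<'E'
from h import *
s=arm.state();q=s['tcp_rot'];print(2*np.degrees(np.arctan2(q[1],q[0])),s['force'],s['position'])
E
```

```text
time_s: 4.15
position: [0.4987, -0.2151, 0.0623]
tcp_rot: [0.997, 0.071, 0.002, 0.007]
force: [0.2, -1.6, -3.9]
grip_width: 0.0104
8.089358671920591 [ 0.22282247 -1.55361493 -3.91227639] [ 0.49873577 -0.21512567  0.06232036]
```

```bash
python3 -m jog '[0,0,0,-0.4,-1, 0,0,0,0,-1, 0,0,0,0,-0.3, 0,0,0,0,-0.3, 0,0,0,0,-0.3, 0,0,0.04,0,-0.3, 0,0,0.05,0,-0.3, 0,0,0.05,0,-0.3]'; python3 -m jog '[0,0.04,0,8,-0.3, 0,0.04,0,8,-0.3, 0,0.05,0,8,-0.3, 0,0.05,0,8,-0.3]'; python3 - <<'E'
from h import *
s=arm.state();q=s['tcp_rot'];print(q,2*np.degrees(np.arctan2(q[1],q[0])),s['force'],s['position'])
c=cam('top','t5.png'); crop(c,400,175,515,300,'bal5.png',4.8); crop(c,440,240,490,290,'kn5.png',12)
E
```

```text
time_s: 4.95
position: [0.4945, -0.2128, 0.2007]
tcp_rot: [0.998, 0.069, -0.002, 0.004]
force: [2.1, -0.3, 0.6]
grip_width: 0.0301
time_s: 5.35
position: [0.4983, -0.0345, 0.2099]
tcp_rot: [0.938, 0.346, 0.006, 0.007]
force: [1.7, 0.7, 1.1]
grip_width: 0.03
[0.93825919 0.34581341 0.00606978 0.006778  ] 40.46466222408273 [1.69900213 0.65104283 1.11853547] [ 0.49830515 -0.03453133  0.20989974]
```

View pics/kn5.png

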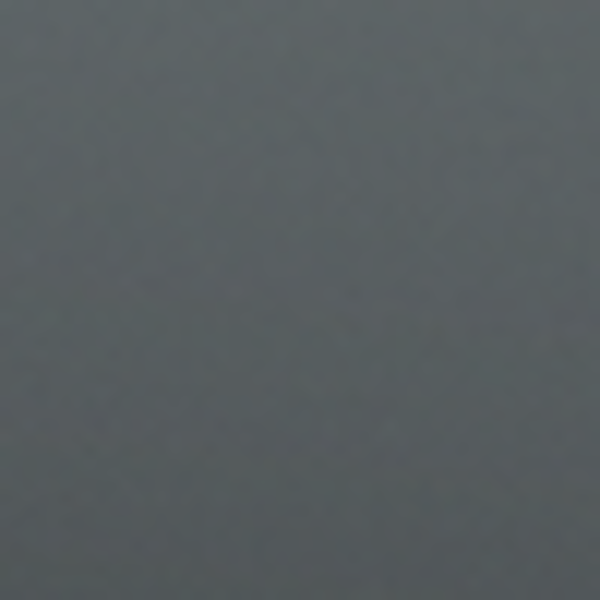

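The arm blocks the view of the knob; I'll look again from over the tray.

```bash
python3 -m jog '[0.0,0.05,0,8,-0.3, 0.01,0.05,0,8,-0.3, 0.01,0.05,0,8,-0.3, 0.005,0.04,0,8,-0.3, 0,0.03,0,5,-0.3, 0,0,0,0,-0.3]'; python3 - <<'E'
from h import *
s=arm.state();q=s['tcp_rot'];print(q,2*np.degrees(np.arctan2(q[1],q[0])),s['position'])
c=cam('top','t6.png'); crop(c,440,240,490,290,'kn6.png',12)
E
```

```text
time_s: 6.0
position: [0.522, 0.1926, 0.2113]
tcp_rot: [0.768, 0.64, 0.01, 0.003]
force: [-0.2, 0.3, -0.8]
grip_width: 0.0299
[0.7683388  0.63995823 0.00988445 0.00335404] 79.58260944235253 [0.52200439 0.19258713 0.21126614]
```

View pics/kn6.png

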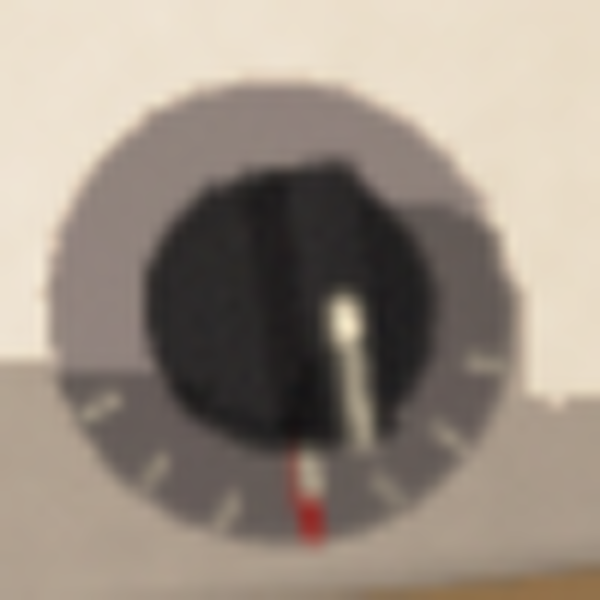

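View pics/t6.png

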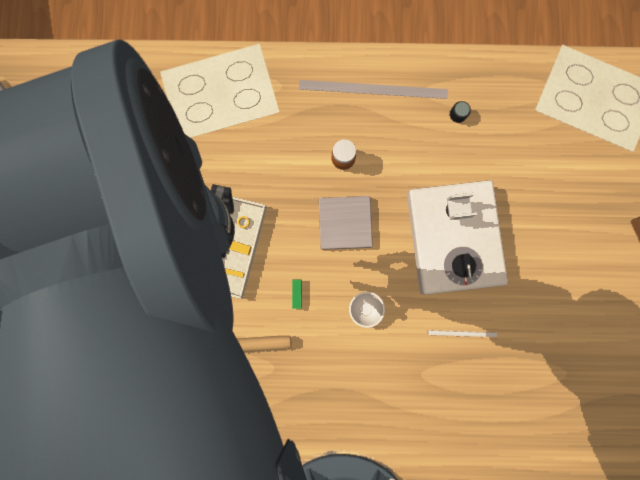

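```bash
python3 - <<'E'
from h import *
c=cam('top'); crop(c,455,258,480,290,'kn7.png',18)
S=lambda P,s,o:(np.array(P,float)+.5)/s-.5+o
for nm,P in(('ptr',[(345,300),(368,447)]),('bl',[(252,215),(285,430)]),('br',[(345,175),(395,420)])):
    a=p2w(c,S(P,12,[440,240]),.078);d=a[0]-a[1];print(nm,a,np.degrees(np.arctan2(d[1],d[0])))
# disc centre from extents at kn6: left 48,right 518, top 80, bottom 545
a=p2w(c,S([(283,312)],12,[440,240]),.054);print('disc ctr',a)
a=p2w(c,S([(303,455),(315,545)],12,[440,240]),.054);d=a[0]-a[1];print('mark',a,np.degrees(np.arctan2(d[1],d[0])))
E
```

```text
ptr [[ 0.4959 -0.2143  0.078 ]
 [ 0.4741 -0.2175  0.078 ]] 8.350752532331436
bl [[ 0.5083 -0.2006  0.078 ]
 [ 0.4764 -0.2053  0.078 ]] 8.38139802136495
br [[ 0.5145 -0.2144  0.078 ]
 [ 0.4782 -0.2216  0.078 ]] 11.21884228126882
disc ctr [[ 0.495  -0.2119  0.054 ]]
mark [[ 0.4733 -0.2148  0.054 ]
 [ 0.4596 -0.2165  0.054 ]] 7.073537674961408
```

View pics/kn7.png

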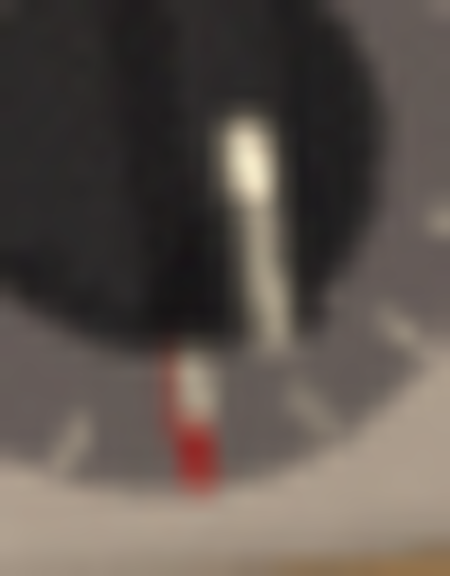

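```bash
python3 - <<'E'
from h import *
c=cam('scene'); crop(c,175,225,225,268,'kns7.png',14)
A=np.array([.4953,-.2141])
for t in (7.6,9.5):
    u=np.array([np.cos(np.radians(t)),np.sin(np.radians(t))])
    P=[[*(A-r*u),z] for r,z in((0.021,.078),(.021,.054),(.021,.046),(.025,.046),(.035,.046))]
    print(t,((w2p(c,P)-[175,225]+.5)*14).round(0).tolist())
    ct=cam('top'); print('top',((w2p(ct,P)-[455,258]+.5)*18).round(0).tolist())
E
```

```text
7.6 [[304.0, 129.0], [333.0, 221.0], [343.0, 252.0], [342.0, 234.0], [339.0, 188.0]]
top [[275.0, 344.0], [205.0, 347.0], [184.0, 349.0], [189.0, 389.0], [203.0, 486.0]]
9.5 [[300.0, 129.0], [329.0, 223.0], [339.0, 253.0], [336.0, 234.0], [332.0, 189.0]]
top [[283.0, 342.0], [212.0, 347.0], [191.0, 347.0], [196.0, 387.0], [214.0, 484.0]]
```

View pics/kns7.png

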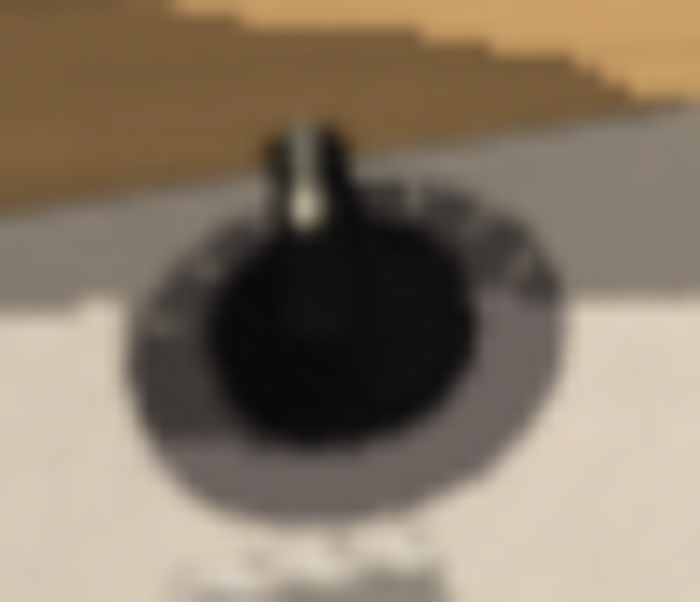

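The scene view puts the pointer tip at (306,123) against a predicted zero of (304,129), and the top view agrees to within about 0.5°. The knob is on zero. Now the tray.

```bash
python3 -m jog '[0.003,0.021,-0.04,-2.5,-0.35, 0,0,-0.04,0,-0.35, 0,0,-0.03,0,-0.35, 0,0,0,0,-0.35]'; python3 - <<'E'
from h import *
s=arm.state();q=s['tcp_rot'];print(q,2*np.degrees(np.arctan2(q[1],q[0])),s['position'])
c=cam('scene','s8.png'); crop(c,340,170,460,310,'s8c.png',5)
E
```

```text
time_s: 6.65
position: [0.5269, 0.2055, 0.1006]
tcp_rot: [0.788, 0.615, 0.012, 0.005]
force: [-0.3, -1.3, -0.0]
grip_width: 0.0277
[0.78834197 0.61510398 0.0118212  0.00492926] 75.92628500612868 [0.52687231 0.20549653 0.10056885]
```

View pics/s8c.png

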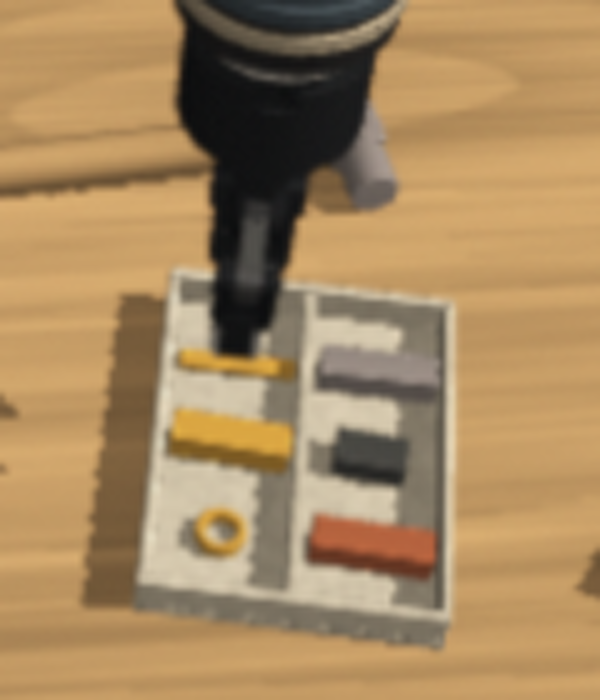

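```bash
python3 - <<'E'
from h import *
s=arm.state()
c=cam('scene')
S=lambda P:(np.array(P,float)+.5)/5-.5+[340,170]
print('tcp px',(w2p(c,[s['position'],[.5264,.2143,.021]])-[340,170]+.5)*5)
# top face corners near(robot) edge & far edge
b=p2w(c,S([(178,408),(293,430),(290,457),(172,436)]),.021);print(b,b.mean(0));d=b[1]-b[0];print(np.degrees(np.arctan2(d[1],d[0])))
R=__import__('scipy.spatial.transform',fromlist=['Rotation']).Rotation.from_quat(s['tcp_rot']);print(R.as_matrix().round(4))
E
```

```text
tcp px [[235.5 324.5]
 [233.  432.5]]
[[0.5104 0.191  0.021 ]
 [0.5272 0.2426 0.021 ]
 [0.5425 0.2384 0.021 ]
 [0.5265 0.1857 0.021 ]] [0.52665  0.214425 0.021   ]
71.96571443287012
[[ 0.243   0.9697  0.0269]
 [ 0.9699 -0.2433  0.0075]
 [ 0.0139  0.0243 -0.9996]]
```

Both cameras give the bar centre at (0.5266, 0.2144), yaw about 76°. I'll lower over it.

```bash
python3 -m jog '[0,0.009,-0.03,0.5,-0.35, 0,0,-0.03,0,-0.35, 0,0,0,0,-0.35]'; python3 - <<'E'
from h import *
s=arm.state();q=s['tcp_rot'];print(q,2*np.degrees(np.arctan2(q[1],q[0])),s['position'],s['force'])
c=cam('scene'); crop(c,340,170,460,310,'s9c.png',5)
E
```

```text
time_s: 7.05
position: [0.5337, 0.2158, 0.0507]
tcp_rot: [0.786, 0.618, 0.019, 0.007]
force: [0.1, -0.2, 0.4]
grip_width: 0.0275
[0.78628122 0.61752579 0.01931311 0.00712366] 76.29042624114247 [0.53373542 0.21580815 0.05072413] [ 0.0943384  -0.2027141   0.35001288]
```

View pics/s9c.png

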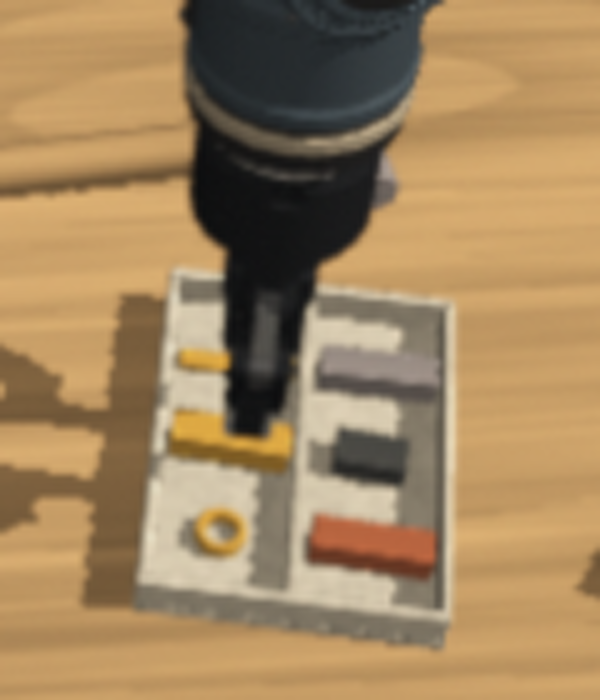

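The tilt grows with fast descent, and x has drifted by 7 mm. I'll test how it responds to going up and to slow steps.

```bash
python3 -m jog '[-0.007,-0.001,0.03,0,-0.35, 0,0,0.03,0,-0.35,0,0,0,0,-0.35]'; python3 -m jog '[0,0,0.04,0,-0.35,0,0,0.04,0,-0.35,0,0,0,0,-0.35]';  python3 -m jog '[0,0,-0.01,0,-0.35, 0,0,-0.01,0,-0.35,0,0,-0.01,0,-0.35,0,0,-0.01,0,-0.35]'
```

```text
time_s: 7.4
position: [0.5301, 0.2152, 0.1228]
tcp_rot: [0.787, 0.617, 0.024, 0.008]
force: [0.6, -0.1, -0.2]
grip_width: 0.0278
time_s: 7.7
position: [0.531, 0.2147, 0.2133]
tcp_rot: [0.787, 0.616, 0.027, 0.01]
force: [-0.1, -0.4, -0.1]
grip_width: 0.0277
time_s: 8.1
position: [0.5318, 0.2145, 0.1737]
tcp_rot: [0.787, 0.616, 0.03, 0.01]
force: [-0.0, 0.1, -0.4]
grip_width: 0.0277
```

```bash
python3 -m jog '[0,0,0,0,-0.35]'; python3 - <<'E'
from h import *
print(arm.state()['tcp_rot'],arm.state()['joints'],arm.state()['position'],arm.state()['joint_velocities'])
E
python3 -m jog '[0,0,0,0,-0.35,0,0,0,0,-0.35,0,0,0,0,-0.35]';python3 - <<'E'
from h import *
print(arm.state()['tcp_rot'],arm.state()['joints'],arm.state()['position'])
E
```

```text
time_s: 8.2
position: [0.5306, 0.214, 0.1711]
tcp_rot: [0.787, 0.616, 0.028, 0.01]
force: [-0.5, -0.4, 0.2]
grip_width: 0.028
[0.78730915 0.61584442 0.02803811 0.00968607] [ 0.38508208  0.3232464  -0.04277529  1.14552384 -0.00319519  2.19897708] [0.53055941 0.21395697 0.17107593] [-0.00316323 -0.00289063  0.0040971   0.00803288 -0.00029248  0.00048881]
time_s: 8.5
position: [0.5299, 0.2138, 0.17]
tcp_rot: [0.787, 0.616, 0.027, 0.009]
force: [1.0, 0.1, 1.4]
grip_width: 0.0277
[0.78730828 0.61589837 0.02696406 0.00937043] [ 0.38515155  0.32441733 -0.04372683  1.14564129 -0.00318089  2.19896446] [0.52994356 0.21375507 0.17000643]
```

```bash
cat >> h.py <<'E'
def st():
    s=arm.state();j=s['joints'];q=s['tcp_rot']
    from scipy.spatial.transform import Rotation as Ro
    z=Ro.from_quat(q).as_matrix()
    print('t',round(s['time_s'],2),'p',s['position'].round(4),'yaw',round(2*np.degrees(np.arctan2(q[1],q[0])),2),'pitch',round(np.degrees(j[1]-j[2]+j[3])-90,2),'j5',round(np.degrees(j[4]),2),'jawz',z[2,1].round(4),'xz',z[2,0].round(4),'F',s['force'].round(1),'w',round(s['grip_width'],4))
E
S='python3 -c "from h import *;st()"'
eval $S
python3 -m jog '[0.03,0.012,0,0,-0.35]' >/dev/null; eval $S
python3 -m jog '[0,0,0,0,-0.35]' >/dev/null; eval $S
python3 -m jog '[-0.03,-0.012,0,0,-0.35]' >/dev/null; eval $S
python3 -m jog '[0,0,0,0,-0.35]' >/dev/null; eval $S
python3 -m jog '[0,0,-0.03,0,-0.35]' >/dev/null; eval $S
python3 -m jog '[0,0,0,0,-0.35]' >/dev/null; eval $S
python3 -m jog '[0,0,-0.005,0,-0.35]' >/dev/null; eval $S
python3 -m jog '[0,0,-0.005,0,-0.35]' >/dev/null; eval $S
python3 -m jog '[0,0,-0.005,0,-0.35]' >/dev/null; eval $S
```

```text
t 8.5 p [0.5299 0.2138 0.17  ] yaw 76.07 pitch -3.27 j5 -0.18 jawz 0.048 xz 0.0309 F [1.  0.1 1.4] w 0.0277
t 8.6 p [0.5582 0.2251 0.1706] yaw 76.07 pitch -3.2 j5 -0.18 jawz 0.0471 xz 0.0303 F [1.6 0.2 0.1] w 0.0277
t 8.7 p [0.5603 0.2259 0.1703] yaw 76.07 pitch -3.25 j5 -0.18 jawz 0.0478 xz 0.0308 F [-0.5 -0.2  0.2] w 0.0276
t 8.8 p [0.5322 0.2147 0.1697] yaw 76.07 pitch -3.29 j5 -0.18 jawz 0.0483 xz 0.0312 F [-1.1 -1.6  0.8] w 0.0279
t 8.9 p [0.5297 0.2137 0.1696] yaw 76.07 pitch -3.18 j5 -0.18 jawz 0.0467 xz 0.0301 F [ 0.7 -0.   0.1] w 0.0279
t 9.0 p [0.5317 0.2145 0.1428] yaw 76.08 pitch -3.56 j5 -0.18 jawz 0.0522 xz 0.0339 F [ 1.2  0.1 -0.6] w 0.0276
t 9.1 p [0.5299 0.2138 0.1402] yaw 76.08 pitch -3.31 j5 -0.18 jawz 0.0485 xz 0.0313 F [-0.8 -0.1 -0.2] w 0.0275
t 9.2 p [0.5307 0.2142 0.1368] yaw 76.08 pitch -3.43 j5 -0.18 jawz 0.0503 xz 0.0326 F [0.5 0.9 0.1] w 0.028
t 9.3 p [0.5311 0.2143 0.1322] yaw 76.08 pitch -3.47 j5 -0.18 jawz 0.0508 xz 0.033 F [ 0.4  0.7 -1.1] w 0.0279
t 9.4 p [0.5317 0.2146 0.1277] yaw 76.08 pitch -3.54 j5 -0.18 jawz 0.0518 xz 0.0337 F [-0.3  0.8 -0.4] w 0.0279
```

```bash
S='python3 -c "from h import *;st()"'
python3 -m jog '[0,0,0,0,-0.35]' >/dev/null; eval $S
python3 -m jog '[0,0,0.05,0,-0.35]' >/dev/null; eval $S
python3 -m jog '[0,0,0.05,0,-0.35]' >/dev/null; eval $S
python3 -m jog '[0,0,0,0,-0.35]' >/dev/null; eval $S
python3 -m jog '[0,0,0.005,0,-0.35]' >/dev/null; eval $S
python3 -m jog '[0,0,0.005,0,-0.35]' >/dev/null; eval $S
python3 -m jog '[0,0,0,0,-0.35]' >/dev/null; eval $S
```

```text
t 9.5 p [0.5317 0.2145 0.1275] yaw 76.08 pitch -3.52 j5 -0.18 jawz 0.0516 xz 0.0336 F [ 0.  -0.   0.3] w 0.0277
t 9.6 p [0.5285 0.2133 0.1726] yaw 76.08 pitch -2.95 j5 -0.18 jawz 0.0435 xz 0.0277 F [0.9 1.2 0.3] w 0.0275
t 9.7 p [0.5279 0.213  0.2238] yaw 76.08 pitch -2.87 j5 -0.18 jawz 0.0423 xz 0.0268 F [ 1.1 -0.1  1.9] w 0.0278
t 9.8 p [0.5301 0.2139 0.2301] yaw 76.08 pitch -3.34 j5 -0.18 jawz 0.049 xz 0.0316 F [-0.1  0.2  0.1] w 0.028
t 9.9 p [0.5302 0.2139 0.2356] yaw 76.08 pitch -3.36 j5 -0.18 jawz 0.0493 xz 0.0319 F [ 0.6 -0.1 -1.5] w 0.0275
t 10.0 p [0.5303 0.214  0.2412] yaw 76.08 pitch -3.4 j5 -0.18 jawz 0.0498 xz 0.0322 F [ 0.3 -0.8 -0.5] w 0.0277
t 10.1 p [0.5304 0.214  0.2414] yaw 76.07 pitch -3.41 j5 -0.18 jawz 0.05 xz 0.0324 F [-0.4  0.5 -0.8] w 0.0275
```

```bash
S='python3 -c "from h import *;st()"'
python3 -m jog '[0,0,-0.01,0,-0.35,0,0,-0.02,0,-0.35,0,0,-0.03,0,-0.35,0,0,-0.04,0,-0.35]' >/dev/null; eval $S
python3 -m jog '[0,0,0,0,-0.35]' >/dev/null; eval $S
python3 -m jog '[0,0,0.05,0,-0.35]' >/dev/null; eval $S
python3 -m jog '[0,0,0.03,0,-0.35,0,0,0.02,0,-0.35,0,0,0.01,0,-0.35,0,0,0,0,-0.35]' >/dev/null; eval $S
python3 -m jog '[0,0,0,0,-0.35]' >/dev/null; eval $S
```

```text
t 10.5 p [0.5315 0.2145 0.1387] yaw 76.08 pitch -3.66 j5 -0.18 jawz 0.0535 xz 0.0349 F [ 1.6  0.7 -0.7] w 0.0277
t 10.6 p [0.528  0.2131 0.1328] yaw 76.08 pitch -3.13 j5 -0.18 jawz 0.0461 xz 0.0295 F [-1.3 -0.4  0.3] w 0.0278
t 10.7 p [0.5242 0.2115 0.1774] yaw 76.08 pitch -2.45 j5 -0.18 jawz 0.0365 xz 0.0226 F [1.3 0.2 1.1] w 0.0279
t 11.1 p [0.5249 0.2118 0.2486] yaw 76.08 pitch -2.84 j5 -0.18 jawz 0.042 xz 0.0265 F [-0.   0.1 -0.4] w 0.0282
t 11.2 p [0.525  0.2118 0.249 ] yaw 76.08 pitch -2.87 j5 -0.18 jawz 0.0424 xz 0.0268 F [ 0.1  0.5 -0.8] w 0.0279
```

```bash
S='python3 -c "from h import *;st()"'
python3 -m jog '[0,0,-0.012,0,-0.35,0,0,-0.024,0,-0.35,0,0,-0.036,0,-0.35,0,0,-0.05,0,-0.35,0,0,0.05,0,-0.35,0,0,0.036,0,-0.35,0,0,0.024,0,-0.35,0,0,0.012,0,-0.35,0,0,0,0,-0.35]' >/dev/null; eval $S
python3 -m jog '[0,0,-0.012,0,-0.35,0,0,-0.024,0,-0.35,0,0,-0.036,0,-0.35,0,0,-0.05,0,-0.35,0,0,0.05,0,-0.35,0,0,0.036,0,-0.35,0,0,0.024,0,-0.35,0,0,0.012,0,-0.35,0,0,0,0,-0.35]' >/dev/null; eval $S
```

```text
t 12.1 p [0.5036 0.2032 0.2205] yaw 76.09 pitch -0.26 j5 -0.18 jawz 0.0055 xz 0.0001 F [ 1.   0.1 -0.1] w 0.0277
t 13.0 p [0.486  0.196  0.1943] yaw 76.09 pitch 1.84 j5 -0.18 jawz -0.0241 xz -0.0214 F [ 0.9 -0.6 -0.2] w 0.0278
```

```bash
S='python3 -c "from h import *;st()"'
python3 -m jog '[0.01,0.005,-0.05,0,-0.35,0.01,0.005,-0.03,0,-0.35,0.005,0.003,-0.02,0,-0.35,0.004,0.002,-0.01,0,-0.35,0,0,0,0,-0.35]' >/dev/null; eval $S
```

```text
t 13.5 p [0.5136 0.2105 0.0755] yaw 76.08 pitch 2.01 j5 -0.17 jawz -0.0265 xz -0.0232 F [-0.4  0.6  0.8] w 0.028
```

```bash
S='python3 -c "from h import *;st()"'
python3 -m jog '[0,0,0.012,0,-0.35,0,0,0.024,0,-0.35,0,0,0.04,0,-0.35,0,0,-0.04,0,-0.35,0,0,-0.024,0,-0.35,0,0,-0.012,0,-0.35,0,0,0,0,-0.35]' >/dev/null; eval $S
```

```text
t 14.2 p [0.5161 0.2112 0.0886] yaw 76.07 pitch 1.36 j5 -0.18 jawz -0.0173 xz -0.0165 F [-1.2  1.4  0.5] w 0.028
```

```bash
S='python3 -c "from h import *;st()"'
python3 -m jog '[0,0,0.015,0,-0.35,0,0,0.03,0,-0.35,0,0,0.05,0,-0.35,0,0,-0.05,0,-0.35,0,0,-0.035,0,-0.35,0,0,-0.02,0,-0.35,0,0,-0.01,0,-0.35,0,0,0,0,-0.35]' >/dev/null; eval $S
```

```text
t 15.0 p [0.5219 0.2135 0.0863] yaw 76.06 pitch 0.37 j5 -0.18 jawz -0.0034 xz -0.0064 F [-0.2 -0.2 -0.3] w 0.0276
```

The tool is nearly vertical again. I'll descend slowly.

```bash
S='python3 -c "from h import *;st()"'
python3 -m jog '[0.004,0.001,-0.01,0,-0.35,0,0,-0.01,0,-0.35,0,0,-0.01,0,-0.35,0,0,-0.01,0,-0.35,0,0,-0.005,0,-0.35,0,0,0,0,-0.35]' >/dev/null; eval $S
python3 -c "
from h import *
c=cam('scene'); crop(c,340,170,460,310,'s10c.png',5)"
```

```text
t 15.6 p [0.5276 0.2151 0.0407] yaw 76.06 pitch 0.18 j5 -0.18 jawz -0.0007 xz -0.0044 F [-0.7  0.9 -0. ] w 0.0278
```

View pics/s10c.png

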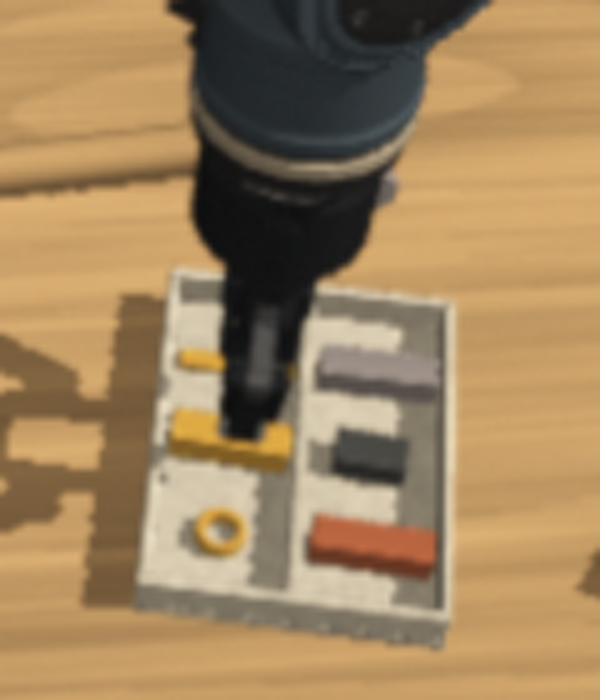

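The fingers straddle the bar at (240,430) in the crop. I'll go down and close.

```bash
S='python3 -c "from h import *;st()"'
python3 -m jog '[-0.0015,-0.001,-0.008,0,-0.35,0,0,-0.008,0,-0.35,0,0,-0.008,0,-0.35,0,0,-0.004,0,-0.35,0,0,0,0,-0.35]' >/dev/null; eval $S
```

```text
t 16.15 p [0.5263 0.2142 0.011 ] yaw 76.06 pitch 0.12 j5 -0.18 jawz 0.0001 xz -0.0038 F [ 1.1 -0.  -0.5] w 0.0276
```

```bash
S='python3 -c "from h import *;st()"'
python3 -m jog '[0,0,0,0,-1,0,0,0,0,-1,0,0,0,0,-1,0,0,0,0,-1]' >/dev/null; eval $S
python3 -m jog '[0,0,0.005,0,-1,0,0,0.01,0,-1,0,0,0.015,0,-1,0,0,0.02,0,-1,0,0,0.02,0,-1,0,0,0.015,0,-1,0,0,0.01,0,-1,0,0,0,0,-1]' >/dev/null; eval $S
python3 -c "
from h import *
c=cam('scene'); crop(c,340,150,460,310,'s11c.png',5)"
```

```text
t 16.55 p [0.5267 0.2143 0.0117] yaw 76.06 pitch 0.07 j5 -0.18 jawz 0.0008 xz -0.0033 F [ 0.6 -0.1 -1.8] w 0.016
t 17.35 p [0.5267 0.2143 0.1152] yaw 76.06 pitch -0.04 j5 -0.18 jawz 0.0025 xz -0.0021 F [-0.4 -0.3 -2.2] w 0.0161
```

View pics/s11c.png

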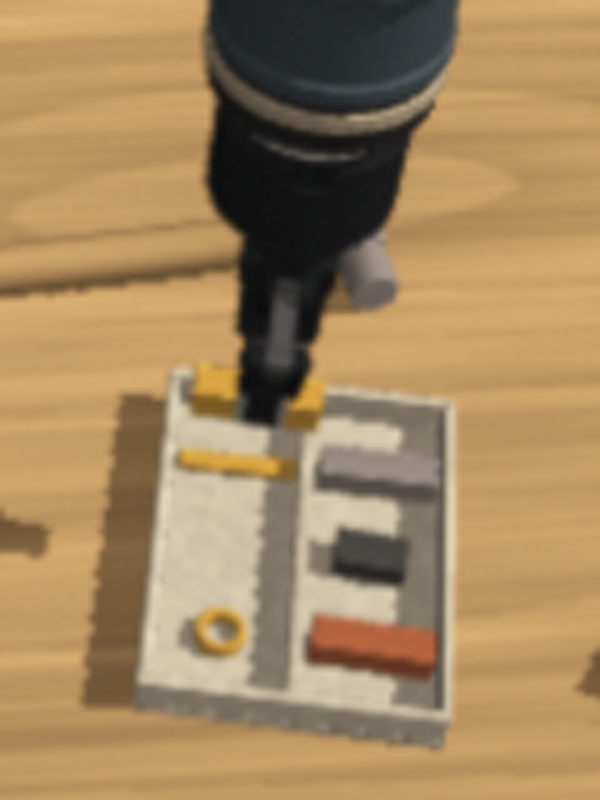

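The bar is lifted. I'll carry it smoothly to the block and turn to 97.6°.

```bash
S='python3 -c "from h import *;st()"'
python3 -m jog '[0.002,-0.01,0,2,-1,0.004,-0.02,0,3,-1,0.006,-0.03,0,3,-1,0.006,-0.03,0,3,-1,0.006,-0.03,0,3,-1,0.006,-0.03,0,3,-1,0.005,-0.025,0,2,-1,0.004,-0.015,0,1,-1,0.002,-0.01,0,0,-1,0,0,0,0,-1]' >/dev/null; eval $S
```

```text
t 18.4 p [0.5634 0.0064 0.1058] yaw 96.98 pitch 0.54 j5 -0.27 jawz -0.0099 xz -0.0037 F [ 1.2  0.3 -1.6] w 0.0158
```

```bash
S='python3 -c "from h import *;st()"'
python3 -m jog '[0.006,-0.001,-0.008,0.3,-1,0.006,-0.001,-0.012,0.3,-1,0,0,-0.012,0,-1,0,0,-0.012,0,-1,0,0,-0.012,0,-1,0,0,-0.01,0,-1,0,0,-0.006,0,-1,0,0,0,0,-1]' >/dev/null; eval $S
```

```text
t 19.2 p [0.5742 0.0077 0.0249] yaw 97.75 pitch 0.76 j5 -0.24 jawz -0.0137 xz -0.0025 F [-0.2 -0.7 -1.3] w 0.0161
```

```bash
S='python3 -c "from h import *;st()"'
python3 -m jog '[0,0,-0.001,0,-1,0,0,0,0,-1]' >/dev/null; eval $S
python3 -m jog '[0,0,-0.001,0,-1,0,0,0,0,-1]' >/dev/null; eval $S
```

```text
t 19.4 p [0.5748 0.0076 0.0247] yaw 97.75 pitch 0.69 j5 -0.24 jawz -0.0125 xz -0.0027 F [ 0.2  0.6 -1.8] w 0.0158
t 19.6 p [0.5754 0.0076 0.0246] yaw 97.74 pitch 0.59 j5 -0.23 jawz -0.0108 xz -0.0028 F [ 0.2 -0.3 -0.4] w 0.0162
```

```bash
S='python3 -c "from h import *;st()"'
python3 -m jog '[0,0,-0.002,0,-1]' >/dev/null; eval $S
python3 -m jog '[0,0,-0.002,0,-1]' >/dev/null; eval $S
```

```text
t 19.7 p [0.5758 0.0076 0.0241] yaw 97.74 pitch 0.53 j5 -0.23 jawz -0.0096 xz -0.003 F [-20.6   0.5  52.2] w 0.0163
t 19.8 p [0.5758 0.0076 0.0241] yaw 97.74 pitch 0.47 j5 -0.23 jawz -0.0086 xz -0.003 F [-21.3  -0.1  46.8] w 0.0162
```

Firm contact, so I'll release.

```bash
S='python3 -c "from h import *;st()"'
python3 -m jog '[0,0,0.0005,0,-0.4,0,0,0,0,-0.4,0,0,0,0,-0.4]' >/dev/null; eval $S
python3 -m jog '[0,0,0.008,0,-0.4,0,0,0.012,0,-0.4,0,0,0.016,0,-0.4,0,0,0.02,0,-0.4,0,0,0.016,0,-0.4,0,0,0.01,0,-0.4,0,0,0,0,-0.4]' >/dev/null; eval $S
python3 -c "
from h import *
c=cam('scene'); crop(c,260,200,340,320,'s12c.png',5)
c=cam('top'); crop(c,300,180,400,265,'t12c.png',6)"
```

```text
t 20.1 p [0.5765 0.0076 0.0258] yaw 97.74 pitch 0.34 j5 -0.23 jawz -0.0064 xz -0.0033 F [ 0.8 -0.   0.5] w 0.0252
t 20.8 p [0.5766 0.0075 0.1149] yaw 97.73 pitch 0.28 j5 -0.24 jawz -0.0053 xz -0.0035 F [ 0.4 -0.3  0.4] w 0.0257
```

View pics/s12c.png

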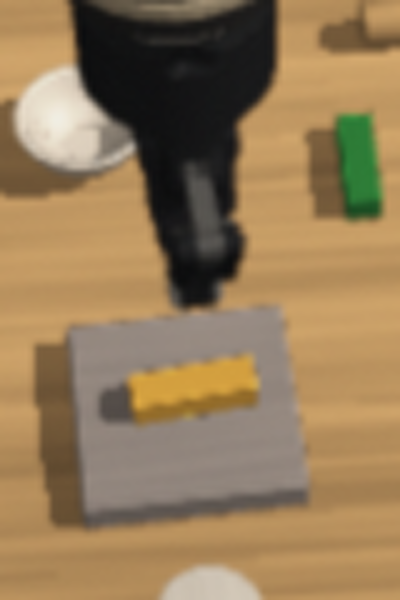

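View pics/t12c.png

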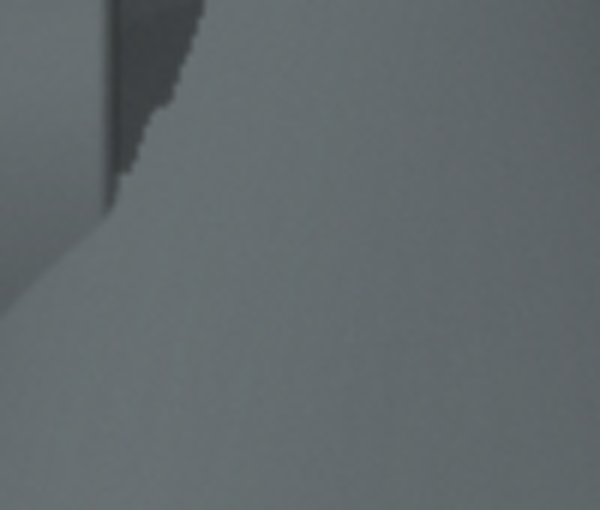

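The bar lies flat on the block; the top face spans roughly (133,375)–(258,380) in the crop. I'll measure its centre while turning 90° with the gripper opening.

```bash
S='python3 -c "from h import *;st()"'
python3 -c "
from h import *
c=cam('scene')
P=(np.array([(130,376),(254,353),(259,379),(137,404)],float)+.5)/5-.5+[260,200]
b=p2w(c,P,.034);print(b,b.mean(0));d=b[1]-b[0];print(np.degrees(np.arctan2(d[1],d[0])),arm.state()['joints'][5])"
python3 -m jog '[0,0,0,5,0,0,0,0,8.5,0.3,0,0,0,8.5,0.6,0,0,0,8.5,0.7,0,0,0,8.5,0.7,0,0,0,8.5,0.7,0,0,0,8.5,0.7,0,0,0,8.5,0.7,0,0,0,8.5,0.7,0,0,0,0,0.7]' >/dev/null; eval $S
```

```text
[[ 0.571  -0.0198  0.034 ]
 [ 0.5626  0.0358  0.034 ]
 [ 0.5768  0.0371  0.034 ]
 [ 0.5861 -0.0172  0.034 ]] [0.574125 0.008975 0.034   ]
98.5912254322276 1.4511544850391485
t 21.95 p [0.5695 0.0074 0.1021] yaw 171.94 pitch 0.65 j5 -0.93 jawz -0.0179 xz 0.0085 F [0.6 0.8 0. ] w 0.0726
```

```bash
S='python3 -c "from h import *;st()"'
python3 -m jog '[0.003,0,0,4,0.7,0.003,0,0,4,0.7,0,0,0,4,0.7,0,0,0,3,0.7,0,0,0,1,0.7,0,0,0,0,0.7]' >/dev/null; eval $S
```

```text
t 22.55 p [0.5733 0.0074 0.0981] yaw 186.96 pitch 0.75 j5 -1.1 jawz -0.0178 xz 0.0149 F [-0.4 -0.3  0.2] w 0.0722
```

```bash
S='python3 -c "from h import *;st()"'
python3 -m jog '[0.001,0.0003,-0.01,0.7,0.7,0,0,-0.012,0,0.7,0,0,-0.012,0,0.7,0,0,-0.01,0,0.7,0,0,-0.006,0,0.7,0,0,0,0,0.7]' >/dev/null; eval $S
python3 -c "
from h import *
c=cam('scene'); crop(c,250,190,350,310,'s13c.png',5)"
```

```text
t 23.15 p [0.573  0.0077 0.0417] yaw 187.31 pitch 0.91 j5 -1.1 jawz -0.0175 xz 0.0178 F [-0.   0.4 -0.4] w 0.0725
```

View pics/s13c.png

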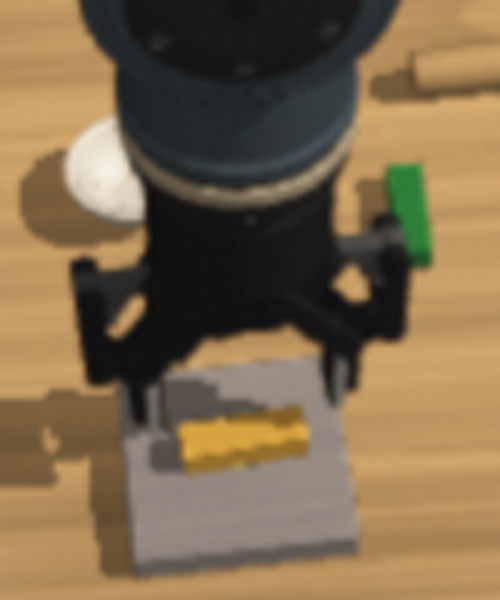

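The fingers straddle the bar's ends, which are at (180,450) and (305,430). I'll go lower and close.

```bash
S='python3 -c "from h import *;st()"'
python3 -m jog '[0.001,0,-0.006,0.3,0.7,0.001,0,-0.008,0,0.7,0,0,-0.006,0,0.7,0,0,-0.002,0,0.7,0,0,0,0,0.7]' >/dev/null; eval $S
python3 -c "
from h import *
c=cam('scene'); crop(c,250,190,350,310,'s14c.png',5)"
```

```text
t 23.7 p [0.5762 0.0076 0.0192] yaw 187.63 pitch 0.78 j5 -1.11 jawz -0.0178 xz 0.0156 F [ 0.2 -0.2  0.4] w 0.0727
```

View pics/s14c.png

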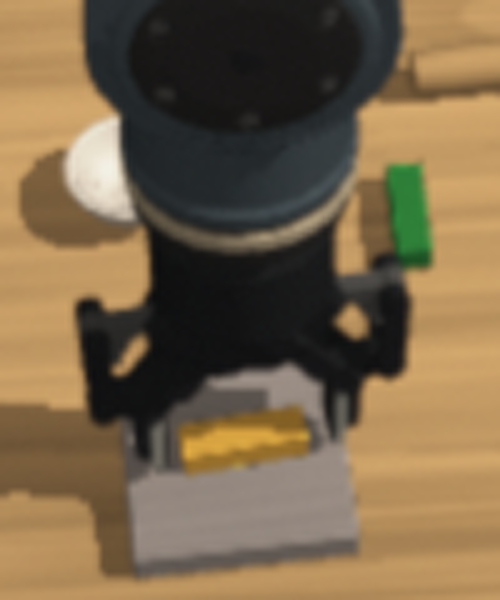

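```bash
S='python3 -c "from h import *;st()"'
python3 -m jog '[0,0,-0.001,0,0.3,0,0,0,0,-1,0,0,0,0,-1,0,0,0,0,-1]' >/dev/null; eval $S
python3 -m jog '[0,0,0.004,0,-1,0,0,0.006,0,-1,0,0,0.01,0,-1,0,0,0.012,0,-1,0,0,0.006,0,-1,0,0,0,0,-1]' >/dev/null; eval $S
python3 -c "
from h import *
c=cam('scene'); crop(c,250,180,350,300,'s15c.png',5)"
```

```text
t 24.15 p [0.5767 0.0077 0.0192] yaw 187.63 pitch 0.69 j5 -1.11 jawz -0.0179 xz 0.0142 F [-0.3  0.3 -1.5] w 0.0543
t 24.75 p [0.5771 0.0077 0.0615] yaw 187.63 pitch 0.63 j5 -1.11 jawz -0.018 xz 0.0131 F [-0.3 -0.2 -1.2] w 0.054
```

View pics/s15c.png

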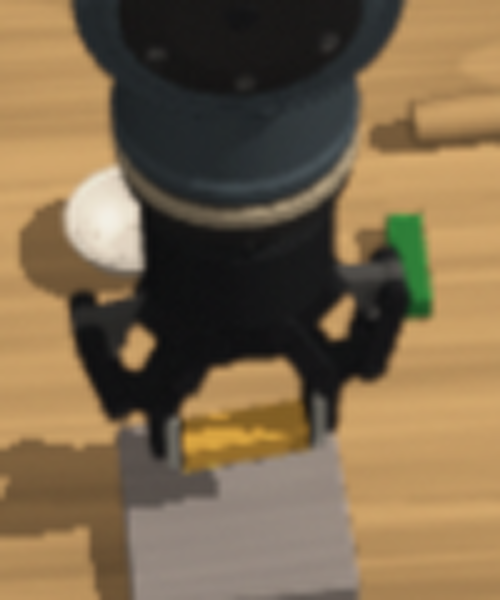

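Held by its ends. I'll raise and carry it over to the cradle.

```bash
S='python3 -c "from h import *;st()"'
python3 -m jog '[0,0,0.01,0,-1,0,-0.01,0.02,0,-1,0.002,-0.02,0.02,0,-1,0.002,-0.025,0.015,0,-1,0.003,-0.03,0.01,0,-1,0.003,-0.03,0,0,-1,0.003,-0.025,0,0,-1,0.003,-0.02,0,0,-1,0.002,-0.01,0,0,-1,0,0,0,0,-1]' >/dev/null; eval $S
```

```text
t 25.8 p [ 0.5934 -0.168   0.1422] yaw 187.75 pitch 0.39 j5 -1.29 jawz -0.0181 xz 0.0151 F [-0.2  0.9 -1.1] w 0.0542
```

```bash
python3 - <<'E'
from h import *
c=cam('scene')
for n,b in(('t6.png',(440,185,485,225)),):
    im=cv2.imread('pics/'+n); cv2.imwrite('pics/cr_top.png',cv2.resize(im[b[1]:b[3],b[0]:b[2]],None,fx=16,fy=16,interpolation=cv2.INTER_CUBIC))
crop(c,150,190,250,310,'s16c.png',5)
im=cv2.imread('pics/s8.png');cv2.imwrite('pics/cr_sc.png',cv2.resize(im[255:305,170:225],None,fx=14,fy=14,interpolation=cv2.INTER_CUBIC))
ct=cam('top')
for A in([.599,-.1976],[.5994,-.2002]):
    t=np.radians(7.65);R=np.array([[np.cos(t),-np.sin(t)],[np.sin(t),np.cos(t)]])
    L=[(20,20),(20,-20),(-20,-20),(-20,20),(15,20),(-15,-20)]
    P=[[*(np.array(A)+R@(np.array(l)/1000)),.104] for l in L]
    print('top',((w2p(ct,P)-[440,185]+.5)*16).round().tolist()); print('sc',((w2p(c,P)-[170,255]+.5)*14).round().tolist())
E
```

```text
top [[163.0, 166.0], [525.0, 125.0], [578.0, 485.0], [214.0, 526.0], [170.0, 211.0], [571.0, 440.0]]
sc [[539.0, 329.0], [263.0, 375.0], [253.0, 155.0], [522.0, 111.0], [538.0, 301.0], [253.0, 182.0]]
top [[187.0, 163.0], [549.0, 122.0], [602.0, 482.0], [238.0, 523.0], [194.0, 208.0], [594.0, 437.0]]
sc [[521.0, 332.0], [244.0, 378.0], [235.0, 158.0], [505.0, 113.0], [519.0, 304.0], [237.0, 185.0]]
```

View pics/cr_top.png

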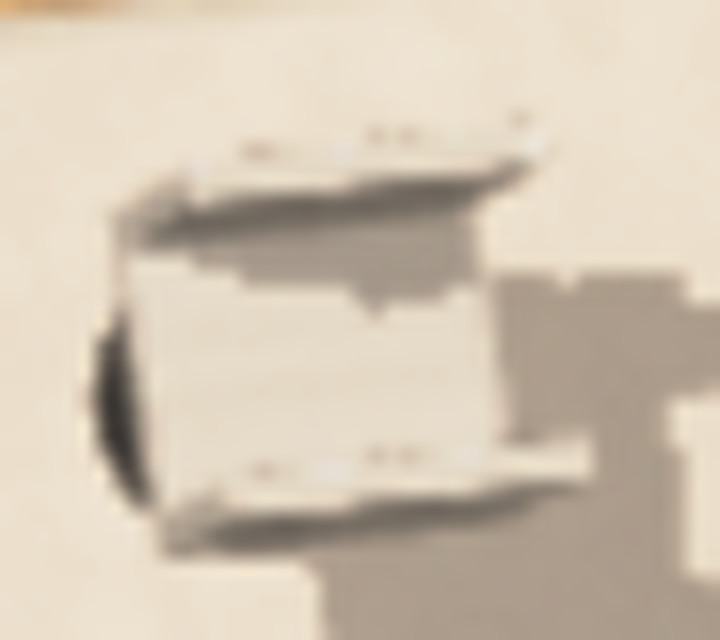

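View pics/cr_sc.png

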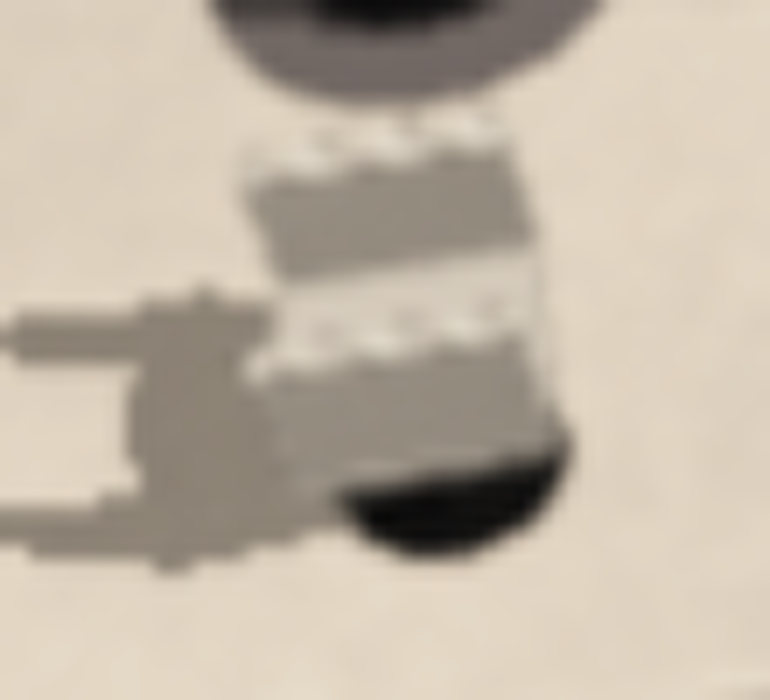

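View pics/s16c.png

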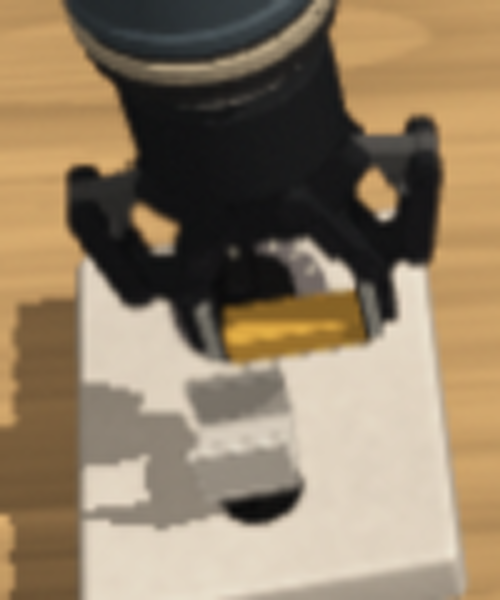

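Both views fit a cradle centre of (0.5993, -0.2000). I'll move over it.

```bash
S='python3 -c "from h import *;st()"'
python3 -m jog '[0.001,-0.008,0,0,-1,0.002,-0.01,0,0,-1,0.002,-0.008,0,0,-1,0.001,-0.004,0,0,-1,0,0,0,0,-1]' >/dev/null; eval $S
python3 -c "
from h import *
c=cam('scene'); crop(c,160,210,240,310,'s17c.png',7)"
```

```text
t 26.4 p [ 0.5999 -0.1966  0.1423] yaw 188.01 pitch 0.37 j5 -1.28 jawz -0.0174 xz 0.0155 F [-1.3  0.2 -1.9] w 0.0543
```

View pics/s17c.png

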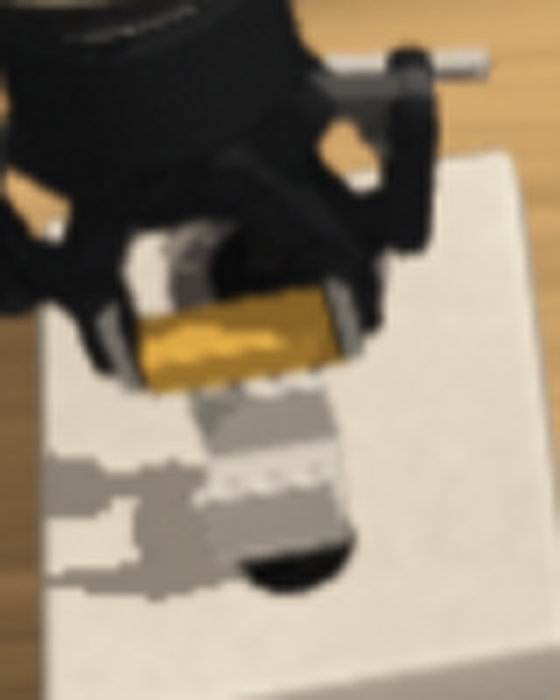

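```bash
python3 - <<'E'
from h import *
c=cam('scene'); s=arm.state()
for dx in(-.002,0,.001):
    t=np.radians(8.0);R=np.array([[np.cos(t),-np.sin(t)],[np.sin(t),np.cos(t)]])
    A=s['position'][:2]+R@np.array([dx,0])
    P=[[*(A+R@(np.array(l)/1000)),z] for l,z in (((9,-28),.141),((9,28),.141),((9,-28),.157),((9,28),.157),((-9,-28),.157),((-9,28),.157))]
    print(dx,((w2p(c,P)-[160,210]+.5)*7).round().tolist())
crop(c,172,245,220,272,'s18c.png',16)
E
```

```text
-0.002 [[148.0, 399.0], [346.0, 365.0], [135.0, 365.0], [336.0, 332.0], [134.0, 315.0], [332.0, 282.0]]
0 [[148.0, 405.0], [347.0, 371.0], [136.0, 371.0], [337.0, 337.0], [134.0, 321.0], [332.0, 288.0]]
0.001 [[148.0, 407.0], [347.0, 374.0], [136.0, 374.0], [337.0, 340.0], [134.0, 323.0], [332.0, 290.0]]
```

View pics/s18c.png

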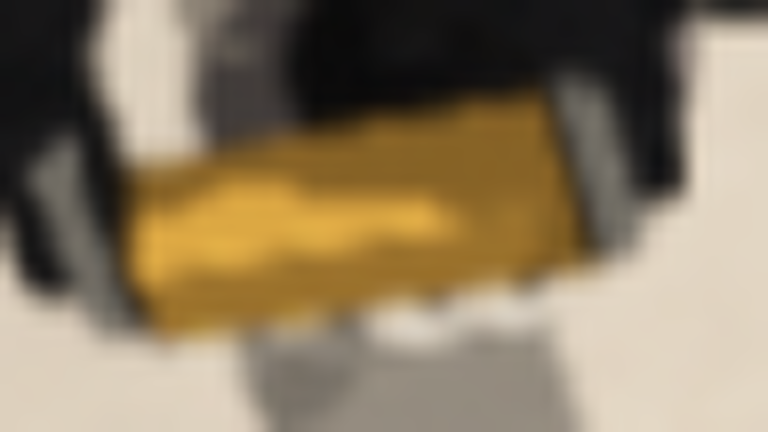

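```bash
S='python3 -c "from h import *;st()"'
python3 -m jog '[0,-0.002,-0.005,-0.3,-1,0,-0.0015,-0.008,0,-1,0,0,-0.008,0,-1,0,0,-0.006,0,-1,0,0,-0.003,0,-1,0,0,0,0,-1]' >/dev/null; eval $S
python3 -c "
from h import *
c=cam('scene'); crop(c,160,210,240,310,'s19c.png',7)"
```

```text
t 27.1 p [ 0.599  -0.1989  0.1087] yaw 187.74 pitch 0.48 j5 -1.26 jawz -0.0164 xz 0.017 F [ 1.   0.1 -2. ] w 0.0543
```

View pics/s19c.png

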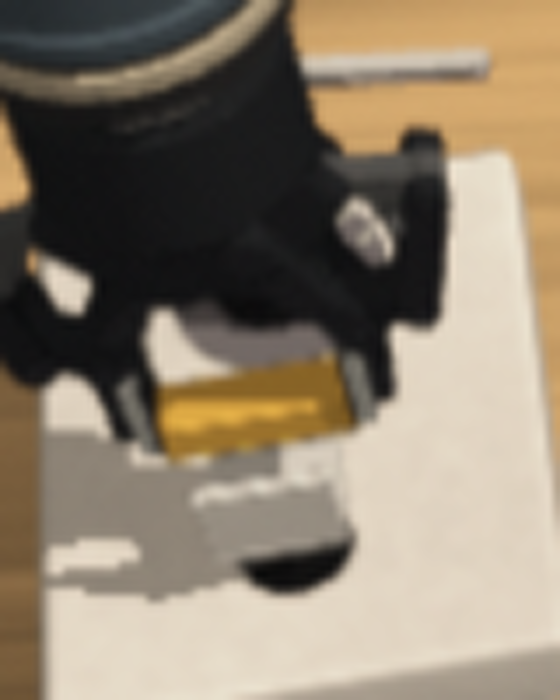

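```bash
S='python3 -c "from h import *;st()"'
python3 -m jog '[0.002,-0.001,0,0,-1,0.001,0,-0.001,0,-1,0,0,-0.001,0,-1]' >/dev/null; eval $S
python3 - <<'E'
from h import *
c=cam('scene'); crop(c,172,245,224,290,'s20c.png',14)
t=np.radians(7.65);R=np.array([[np.cos(t),-np.sin(t)],[np.sin(t),np.cos(t)]]);A=np.array([.5993,-.2])
f=lambda L:((w2p(c,[[*(A+R@(np.array(l[:2])/1000)),l[2]] for l in L])-[172,245]+.5)*14).round().tolist()
z=arm.state()['position'][2]-.0012
print('bar far bottom',f([(9,-28,z),(9,28,z)]),'near top',f([(-9,-28,z+.016),(-9,28,z+.016)]),'cheek far inner',f([(15,-20,.104),(15,20,.104)]))
E
```

```text
t 27.45 p [ 0.6029 -0.2001  0.1077] yaw 187.74 pitch 0.38 j5 -1.26 jawz -0.017 xz 0.0154 F [-0.3  0.4 -2. ] w 0.0543
bar far bottom [[157.0, 456.0], [542.0, 392.0]] near top [[127.0, 293.0], [514.0, 230.0]] cheek far inner [[217.0, 490.0], [493.0, 444.0]]
```

View pics/s20c.png

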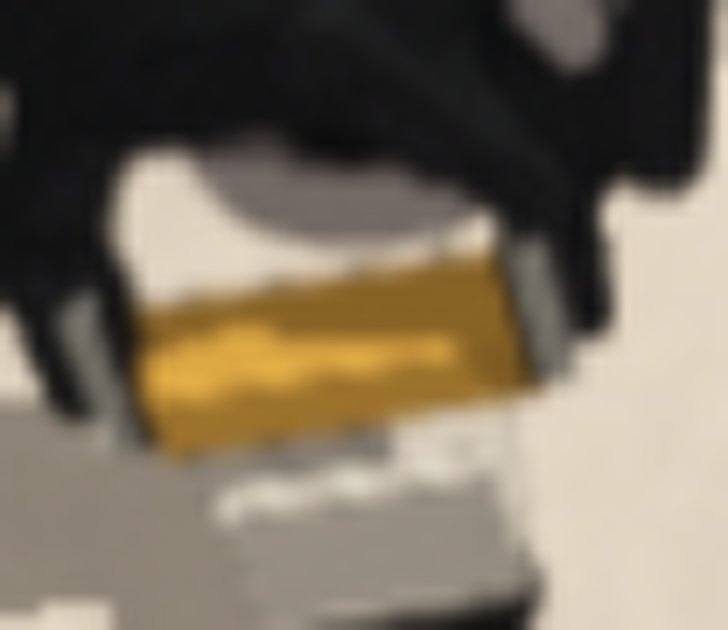

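The bar is about 1.5 mm too far in x and centred in y. I'll correct that and lower it between the cheeks.

```bash
S='python3 -c "from h import *;st()"'
python3 -m jog '[-0.002,0,-0.003,0,-1,-0.0005,0,-0.004,0,-1,0,0,-0.005,0,-1,0,0,-0.004,0,-1,0,0,-0.002,0,-1,0,0,0,0,-1]' >/dev/null; eval $S
python3 - <<'E'
from h import *
c=cam('scene'); crop(c,172,245,224,290,'s21c.png',14)
t=np.radians(7.65);R=np.array([[np.cos(t),-np.sin(t)],[np.sin(t),np.cos(t)]]);A=np.array([.5993,-.2])
f=lambda L:((w2p(c,[[*(A+R@(np.array(l[:2])/1000)),l[2]] for l in L])-[172,245]+.5)*14).round().tolist()
z=arm.state()['position'][2]-.0012
print('far top',f([(9,-28,z+.016),(9,28,z+.016)]),'near top',f([(-9,-28,z+.016),(-9,28,z+.016)]),'cheek far inner',f([(15,-20,.104),(15,20,.104)]))
E
```

```text
t 28.1 p [ 0.5997 -0.2     0.0876] yaw 187.74 pitch 0.42 j5 -1.26 jawz -0.0167 xz 0.0161 F [ 0.6  0.7 -1.3] w 0.0545
far top [[162.0, 470.0], [546.0, 407.0]] near top [[158.0, 371.0], [539.0, 309.0]] cheek far inner [[217.0, 490.0], [493.0, 444.0]]
```

View pics/s21c.png

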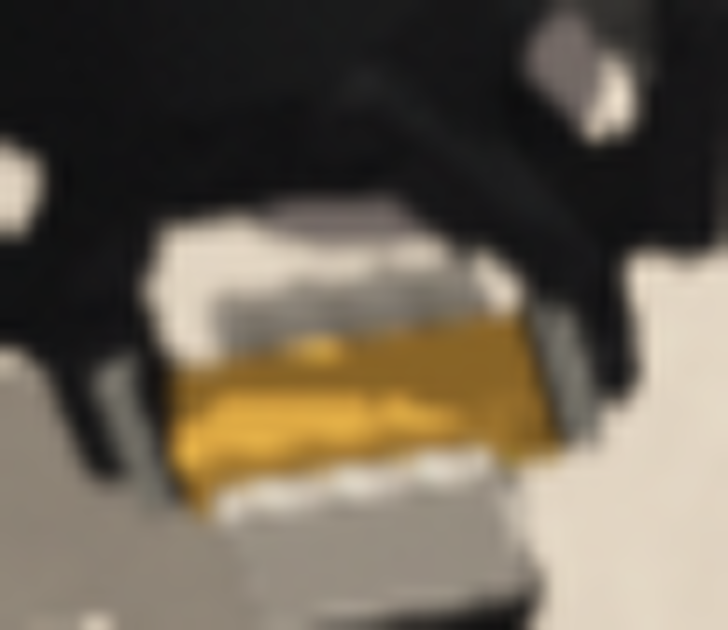

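The bar is between the cheeks with its near edge where it should be. I'll lower it gently onto the floor.

```bash
S='python3 -c "from h import *;st()"'
python3 -m jog '[0,0,-0.003,0,-1,0,0,-0.003,0,-1,0,0,-0.002,0,-1,0,0,-0.001,0,-1,0,0,0,0,-1]' >/dev/null; eval $S
python3 -m jog '[0,0,-0.002,0,-1,0,0,-0.001,0,-1,0,0,0,0,-1]' >/dev/null; eval $S
python3 -m jog '[0,0,-0.002,0,-1,0,0,0,0,-1]' >/dev/null; eval $S
```

```text
t 28.65 p [ 0.6001 -0.2001  0.0783] yaw 187.74 pitch 0.38 j5 -1.26 jawz -0.017 xz 0.0155 F [-0.7  0.8 -1.5] w 0.0542
t 28.95 p [ 0.6002 -0.2001  0.0752] yaw 187.74 pitch 0.36 j5 -1.26 jawz -0.0172 xz 0.0151 F [ 0.5 -0.2 -1.2] w 0.0542
t 29.15 p [ 0.6003 -0.2002  0.0733] yaw 187.74 pitch 0.34 j5 -1.27 jawz -0.0174 xz 0.0149 F [-0.8 -0.8 -0.7] w 0.0544
```

```bash
S='python3 -c "from h import *;st()"'
for i in 1; do python3 -m jog '[0,0,-0.0015,0,-1,0,0,0,0,-1]' >/dev/null; eval $S; done
python3 -m jog '[0,0,0,0,-1]' >/dev/null; eval $S
python3 -m jog '[0,0,0,0,-1]' >/dev/null; eval $S
python3 -c "
from h import *
c=cam('scene'); crop(c,172,245,224,290,'s22c.png',14)"
```

```text
t 29.35 p [ 0.6004 -0.2002  0.0718] yaw 187.74 pitch 0.33 j5 -1.27 jawz -0.0175 xz 0.0146 F [-0.6  0.4 -0.7] w 0.0544
t 29.45 p [ 0.6004 -0.2002  0.0718] yaw 187.74 pitch 0.32 j5 -1.27 jawz -0.0175 xz 0.0146 F [-0.3 -0.5  0.3] w 0.0544
t 29.55 p [ 0.6004 -0.2002  0.0718] yaw 187.74 pitch 0.32 j5 -1.26 jawz -0.0175 xz 0.0146 F [-0.6  0.5 -0.1] w 0.0542
```

View pics/s22c.png

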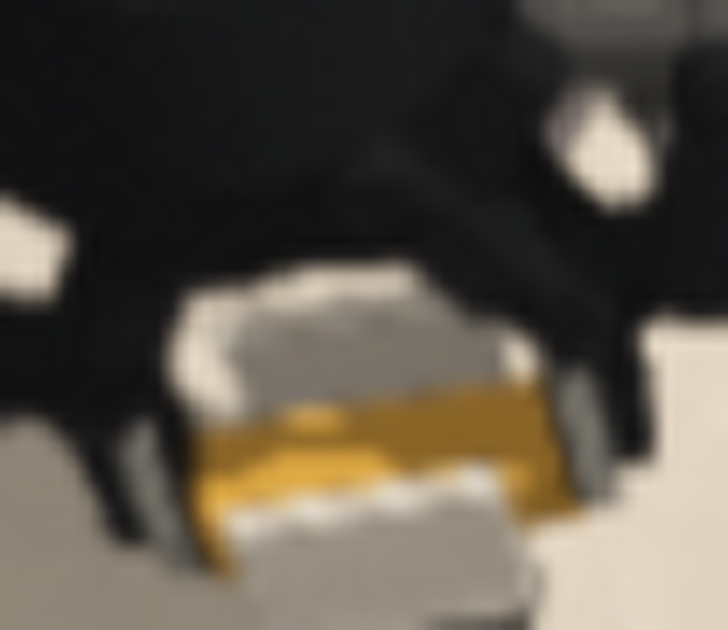

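The wrist now carries no weight and the cradle has sunk about 3–4 mm. I'll release.

```bash
S='python3 -c "from h import *;st()"'
python3 -m jog '[0,0,0,0,0.45,0,0,0,0,0.6,0,0,0,0,0.7,0,0,0,0,0.75]' >/dev/null; eval $S
python3 -c "
from h import *
c=cam('scene'); crop(c,172,245,224,290,'s23c.png',14)"
```

```text
t 30.0 p [ 0.6005 -0.2002  0.072 ] yaw 187.74 pitch 0.31 j5 -1.27 jawz -0.0176 xz 0.0144 F [-0.3  0.2  0.3] w 0.0749
```

View pics/s23c.png

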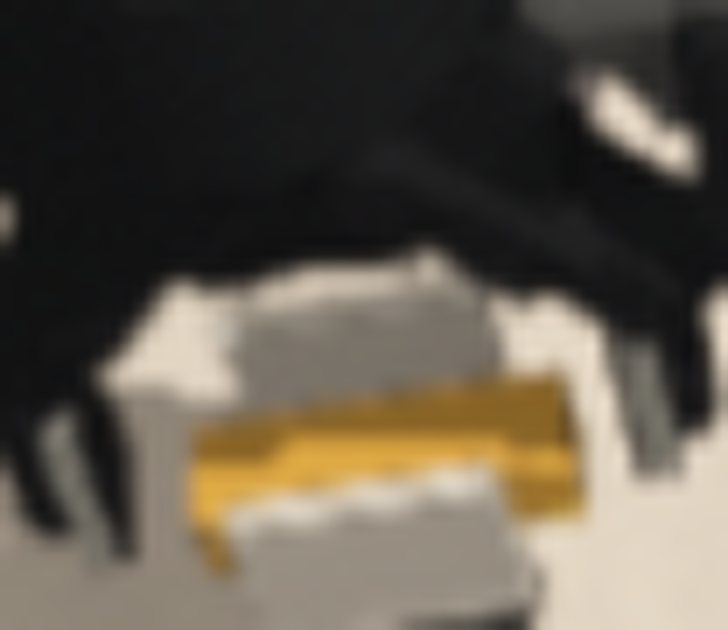

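The bar is resting and the fingers are clear of both ends. I'll retreat upward, then back and to the side to look.

```bash
S='python3 -c "from h import *;st()"'
python3 -m jog '[0,0,0.005,0,0.75,0,0,0.008,0,0.75,0,0,0.012,0,0.75,0,0,0.02,0,0.75,0,0,0.03,0,0.75,0,0,0.03,0,0.75,0,0,0.02,0,0.75,0,0,0.01,0,0.75]' >/dev/null; eval $S
python3 -m jog '[0,0.01,0,0,0.75,0,0.03,0,0,0.75,0,0.05,0,0,0.75,0,0.05,0,0,0.75,0,0.05,0,0,0.75,0,0.05,0,0,0.75,0,0.05,0,0,0.75,0,0.03,0,0,0.75,0,0.01,0,0,0.75,0,0,0,0,0.75]' >/dev/null; eval $S
python3 - <<'E'
from h import *
c=cam('top','t24.png'); crop(c,400,175,515,300,'bal24.png',4.8); crop(c,455,258,480,290,'kn24.png',18)
c=cam('scene','s24.png'); crop(c,172,245,224,290,'s24c.png',14)
E
```

```text
t 30.85 p [ 0.5992 -0.1998  0.217 ] yaw 187.74 pitch 0.26 j5 -1.26 jawz -0.0179 xz 0.0136 F [ 0.3 -0.7 -0.1] w 0.0748
t 31.85 p [0.5926 0.1399 0.2106] yaw 187.69 pitch 1.29 j5 -0.91 jawz -0.0181 xz 0.0207 F [ 0.7 -0.5 -1. ] w 0.0747
```

View pics/bal24.png

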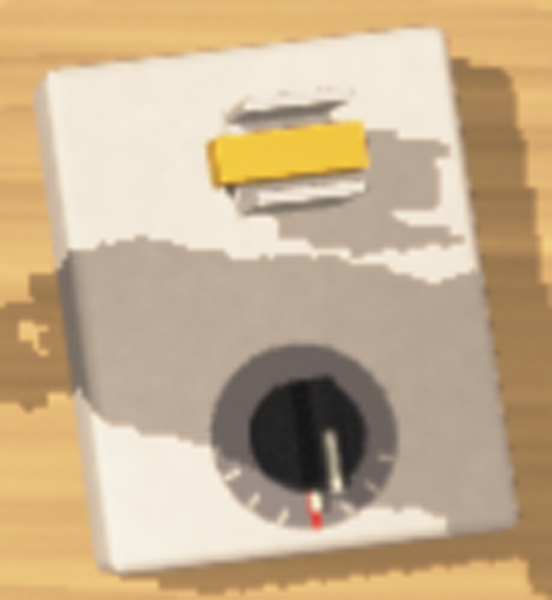

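View pics/s24c.png

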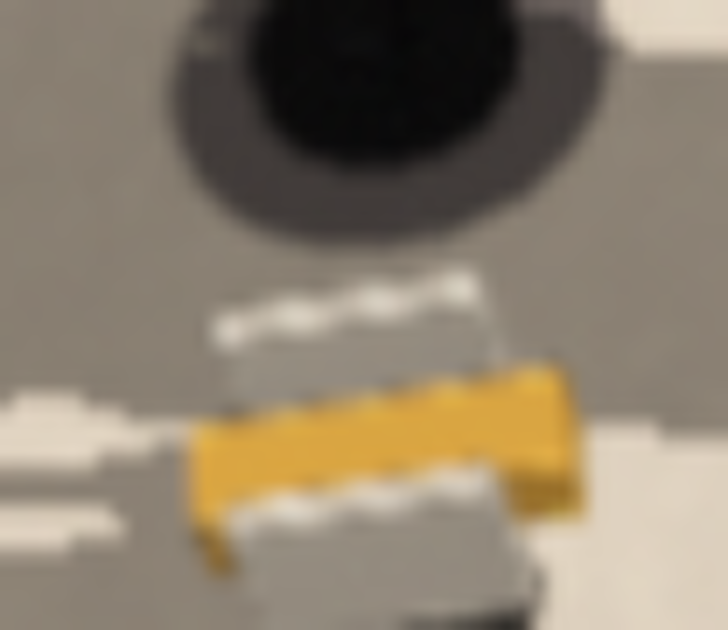

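View pics/s24.png

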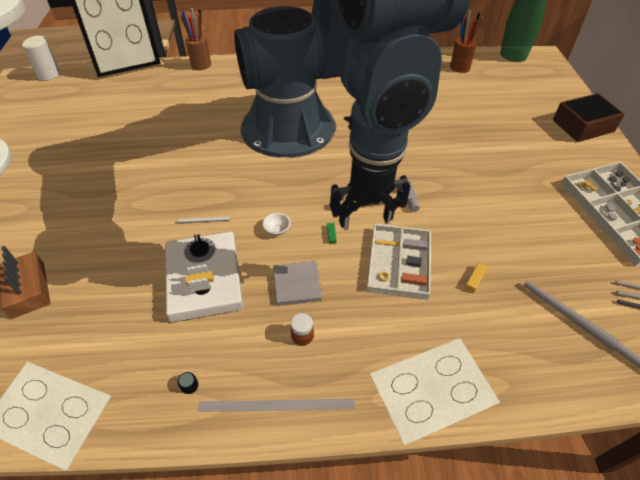

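View pics/kn24.png

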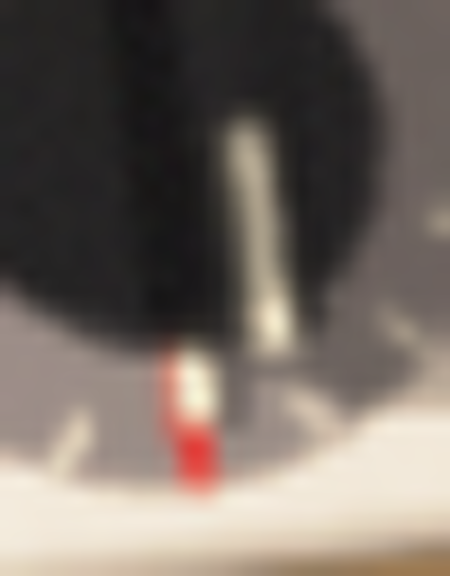

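```bash
python3 - <<'E'
from h import *
c=cam('top'); cs=cam('scene'); crop(c,438,190,482,225,'cr25.png',16)
t=np.radians(7.65);R=np.array([[np.cos(t),-np.sin(t)],[np.sin(t),np.cos(t)]]);A=np.array([.5993,-.2])
L=[(9,28),(9,-28),(-9,-28),(-9,28)]
P=[[*(A+R@(np.array(l)/1000)),.0875] for l in L]
print('top',((w2p(c,P)-[438,190]+.5)*16).round().tolist());print('sc',((w2p(cs,P)-[172,245]+.5)*14).round().tolist())
E
```

```text
top [[122.0, 218.0], [619.0, 160.0], [642.0, 318.0], [144.0, 376.0]]
sc [[564.0, 465.0], [185.0, 528.0], [181.0, 430.0], [557.0, 367.0]]
```

View pics/cr25.png

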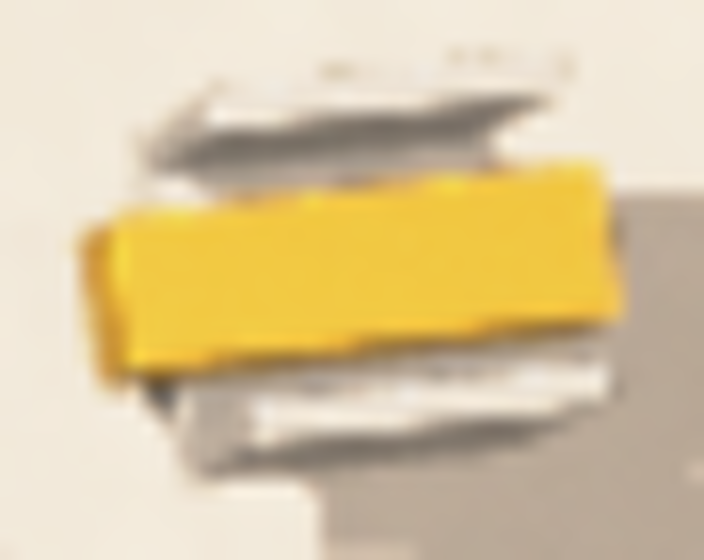

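The bar is flat, square and within about 1–1.5 mm of centre in both views. The knob is unchanged and the other objects are where they were. Handing in.

```bash
python3 -c "
from h import *
print(arm.finish_job()); st()"
```

```text
the job is handed in; nothing more can be done
None
the job is handed in; nothing more can be done
```

I did the steps in the order asked and handed the job in at about 32 s. I zeroed the tare knob, picked the brass bar across its width and set it on the bench block. Then I took it up again by its two ends, lowered it into the cradle until the wrist carried no weight, and let go.

**Last checks:**
- **Bar:** it lies between the cheeks and looks flat. It is square to the balance and about 1–1.5 mm off centre along its length.
- **Cradle:** it had sunk about 3–4 mm by the time I let go.
- **Tare:** the pointer is on the red mark, and the knob did not move afterwards.
- **Other objects:** the other stock is still in the tray, and the bystanders look unmoved in the scene view. The gripper was clear of everything.

**What disagreed or went less well:**
- **Pointer angle:** the readings differ by about 1°, so up to about 0.02 rad may remain. One reading, the pointer's lower end against the red mark, could mean up to 2.4° (0.04 rad) if I misjudged its height.
- **Tool tilt:** the tool drifted up to 3.5° off vertical before the pick. I corrected it, but about 1° was left for the rest of the job.
- **Block contact:** setting the bar down on the block peaked at about 56 N at the wrist, through the held bar.

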